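Clamp a half-lapped rail in a drilling jig and wedge up its overhanging lap

TASK

Set the half-lapped rail up for drilling in the jig on the bench: lift the toggle clamp's lever to open it, lay the rail with its thick end under the clamp, snug against the fence and the end stop with the lap overhanging towards you, then press the lever fully down to clamp it. After that, take whichever of the two wooden wedges is thick enough, and push it thin end first straight in under the middle of the lap's open side (opposite the fence) until it jams tight; leave it there with the rail still clamped.

Things in the scene. Friction and masses are not known exactly. Their poses are not given: they have to be found in the camera images.
- jig: fixed drilling jig: plywood base 18 mm thick (x -95 to +170, y -63 to +72 mm, and a wing to y = +117 for x -95 to +15), dark wood fence 12 mm high, inner face y = -29 (x -80 to +70); end stop 18 mm high, near face x = +80; steel toggle clamp beyond it. Origin: on the bench under the middle of the rail's place; x along that place, away from the robot, y left, z up
- rail_seat (a point): where the middle of the rail's underside belongs: on the base board's top, 18 mm above the jig's origin, axes as the jig's; the seated rail covers x -80 to +80, y -29 to +29 mm
- clamp_lever (a joint): clamp's hand lever: 0 = fully down, level, clamped; 1.20 rad = lifted, open. Starts down, stays where left, but on a rail it must be pressed below 0.04 to snap shut (else springs back to about 0.2); up to 14 N at the grip. Its arm rises to upright (165 mm high) only at 1.2, less leans over the rail's far end; its sprung rubber foot presses the rail at jig x = +20, y = 0 mm, about 35 N
- lever_pivot (a point): the lever's hinge pin, 145 mm from the jig's origin along jig x, 74 mm above the bench; it runs along jig y. The lever points to jig +x (away from the robot) when down and swings up and towards the robot as it opens. Steel cheeks round the pin reach 82 mm, the closed clamp 100 mm, above the bench
- lever_grip (a point): where to hold the lever, 75 mm from its pin: a black plastic sleeve 64 mm long, 18 mm wide (along jig y), 16 mm thick, its centre line through the pin; can be pinched from above across its width
- rail: pale wooden rail with a half lap, 160 x 58 x 44 mm, 0.3 kg. Origin: middle of the underside outline; x along its length, z up. Full 44 mm thick for x = -10 to +80 mm; for x = -80 to -10 only the upper 23 mm remain (the lap, underside at z = 21). Lies this way up, x within 0.3 rad of world x; seated, its x points along the jig's x
- lap_edge (a point): middle of the lower edge of the lap's left side, at (-45, +29, +21) mm in the rail's frame, axes as the rail's; 39 mm above the bench when the rail is seated. The wedge goes under it along the rail's -y, centred on it, its flat side on the base board
- thick_wedge: thicker of two plain wooden wedges: 105 mm long, 40 mm wide, 13 mm thick at the thin end rising evenly to 34 mm at the heel, 0.1 kg, lying flat. Origin: middle of the underside; thin end at y = -52.5 mm, heel at +52.5. Jams under the 21 mm high lap with about 40 mm in; a push of about 15 N drives it tight, friction then holds it
- thick_wedge_tip (a point): middle of the lower edge of the thick wedge's thin end, axes as the wedge's
- thin_wedge: the thinner, smaller wedge: 90 mm long, 32 mm wide, 4 mm at the thin end rising to 15 mm at the heel, so it never fills the 21 mm gap. Origin: middle of the underside, thin end towards -y. The two may have changed places

How it is judged (in metres and radians):
On the way, in this order (a step that is already met when the one before it is completed fails the run):
1. the clamp lever is lifted, more than 0.9 rad (value of joint clamp_lever above 0.9 rad), for 0.2 s.
2. the rail lies in the open jig within 5 mm of its place against fence and end stop, the right way round, lap towards the robot (x of rail in the frame of rail_seat between -0.005 and 0.005 m and y of rail in the frame of rail_seat between -0.005 and 0.005 m and z of rail in the frame of rail_seat below 0.004 m and angle between the y axis of rail and the y axis of jig, either way round below 0.06 rad and angle between rail's own z axis and vertical below 0.04 rad and x of lap_edge in the frame of rail_seat below 0 m and value of joint clamp_lever above 0.7 rad), for 0.2 s.
3. the lever is pressed down (below 0.05 rad) on the rail, with no wedge tight under the lap yet (x of rail in the frame of rail_seat between -0.005 and 0.005 m and y of rail in the frame of rail_seat between -0.005 and 0.005 m and z of rail in the frame of rail_seat below 0.004 m and angle between the y axis of rail and the y axis of jig, either way round below 0.06 rad and angle between rail's own z axis and vertical below 0.04 rad and x of lap_edge in the frame of rail_seat below 0 m and value of joint clamp_lever below 0.05 rad and contact force between thick_wedge and rail below 0.5 N), for 0.2 s.
At the end, for the whole second after the job is handed in: Lever down (below 0.05 rad); rail within 5 mm of its place, square within 0.06 rad, lifted under 4 mm; thick wedge flat under the lap from the open side, thin end 30 to 58 mm in, centred within 20 mm, straight within 0.2 rad, pressing on the lap with over 3 N; both at rest (x of rail in the frame of rail_seat between -0.005 and 0.005 m and y of rail in the frame of rail_seat between -0.005 and 0.005 m and z of rail in the frame of rail_seat below 0.004 m and angle between the y axis of rail and the y axis of jig, either way round below 0.06 rad and angle between rail's own z axis and vertical below 0.04 rad and x of lap_edge in the frame of rail_seat below 0 m and value of joint clamp_lever below 0.05 rad and y of thick_wedge_tip in the frame of lap_edge between -0.058 and -0.03 m and x of thick_wedge_tip in the frame of lap_edge between -0.02 and 0.02 m and angle between the y axis of thick_wedge and the y axis of rail, either way round below 0.2 rad and angle between thick_wedge's own z axis and vertical below 0.06 rad and contact force between thick_wedge and rail above 3 N and linear speed of each of thick_wedge, rail below 0.01 m/s); the robot touches nothing.
It also fails if it takes over 72 s, if anything falls off the work surface, if the arm or the gripper's body presses on something with over 40 N, if the wrist force passes 120 N, or if a joint passes its speed limit or range.

ROBOT

A 6-joint arm with a two-finger parallel gripper is mounted at the origin on a cart in front of the work surface, level with it; the furniture and walls round the work are solid. World frame = base frame: x ahead of the robot, y to its left, z up, the work surface at z = 0. Lengths are in m, angles in degrees, forces in N, time in s.
With the tool pointing down it reaches from about 0.25 to 0.725 m from the base axis. Payload 9.7 kg.
Tool frame: the origin (TCP) lies at the very end of the fingers, on their centre line; the grasp point (between the pads) lies 19 mm behind it; x points along the fingers, z is the direction in which the jaws open and shut, and the axes are right-handed (so a half turn about x gives the same grasp; the last joint's range is limited). The gripper opens to 85 mm and grips with 20 to 120 N. Pads are 22 mm wide; open, the fingers measure 114 mm over their backs; the gripper's body (76 mm by 85 mm) begins 54 mm behind the grasp point. The pads swing forward as they close: fully open they stand 13 mm farther back than shut.
Start: joints at [66.52, 4.979, 10.078, 95.1, 0, 90], TCP at [0.219, 0.504, 0.21] pointing down, gripper open.
Joint ranges: [-179.16, 179.16], [-48.56, 103.87], [-65.8, 70.77], [-126.05, 130.52], [-82.76, 87.17], [-180, 180]. Speed limits (degrees/s): [127.2, 127.2, 147.25, 180, 180, 180].

INTERFACE

Orientations are given as [roll, pitch, yaw] about the fixed x, y, z axes, in that order (R = Rz(yaw) Ry(pitch) Rx(roll)).
In Python, from workcell import sensors, vision, job_done gives the robot as it stands.
- The arm moves only by the tool carry_out, never from a script. Its argument "increments" is a list of rows, each a list of 7 numbers: the turn, a rotation vector about the tool's x, y, z in degrees, then the shift along the tool's x, y, z in mm, then the opening in per cent of the stroke, from 0 (shut) to 100 (fully open). A call has 1 to 12 rows; each row shifts and turns the commanded pose from where the row before left it, along the tool's axes as they then stand; what a row does not reach is not made up. A row lasts 1/8 s, in which the tool goes at most 62.5 mm and 10.7 degrees, less where a joint would pass 70% of its speed; a pose out of reach is approached as far as the arm can. A call is refused whole if a number of a shift passes 62.5 or a number of a turn 10.7, either way. A call with a gripper value outside its range is refused whole. The fingers move at their own pace and stop on an object; "squeeze" is the grip in N (left out, the last holds). Time passes only in rows, so rows that do not move let the fingers close. It gives the time, the measured TCP pose, the force and the opening at its end, in the units of the state.
- sensors.get_obs(): the state, without advancing time (a new reading comes with each control period).
- vision.camera(name): name is "scene" or "top" or "wrist"; returns the picture (384x512x3 uint8, red, green, blue); there is no depth.
- vision.calibration(name): a dict with "camera_matrix" (3x3 intrinsics, pixels), "dist" ([k1, k2, p1, p2, k3] as OpenCV has them; the pictures are not rectified), "extrinsics" (4x4, takes a point from world to camera coordinates); the wrist camera has in their place "mount" (4x4, takes a point from camera to tool coordinates, whose origin is the TCP and whose axes are the tool frame's). Camera axes: x right, y up, looking along -z (the intrinsics and any distortion apply to the point x, -y, -z); pixel columns grow to the right and rows downward; lengths in m; the calibration is good to about 2 mm. A picture is of the moment at which its call begins: read the wrist's pose just before it. calibration takes no time and is no camera call.
- job_done(): hands the job in, once; it reports no verdict.
The state is a dict: "time": time; "q": joint angles; "qd": joint speeds; "joint_efforts": joint torques, N m; "ee_pos": TCP position; "tcp_rot": TCP orientation; "wrist_force": force on the tool from outside, world axes, zero at the start; "torque": the same for the moment, N m; "opening": finger opening in m.
Only numpy, scipy, OpenCV 4.12 (cv2) and the standard library are available. Lean on these libraries where they do the work, as an engineer would, in place of code of your own. Each camera call takes 0.05 s, during which the arm holds its last target.

## Working session

There is one attempt and no reset: what is moved stays moved. The work goes in short steps, Python scripts to look and compute and a tool call to move; the robot and the scene stay as the last step left them, time stands still between calls to the robot, and variables do not carry over. Pictures are saved under pics/ and viewed, and the job is handed in when it is done.

Besides the shell and the picture viewer there is one more tool, called after ">>>" as a command line: name --pt "numbers of a row" for each row, then --argument value for the rest. carry_out: Moves the arm, as the interface text tells. Its arguments: {"type":"object","properties":{"increments":{"type":"array"},"squeeze":{"type":"number"}},"required":["increments"]}

```bash
ls; mkdir -p pics; python3 - <<'E'
from workcell import sensors, vision
import cv2
print(sensors.get_obs())
for n in ("scene","top","wrist"):
    im=vision.camera(n); cv2.imwrite(f"pics/{n}0.png",im[:,:,::-1])
    print(n,vision.calibration(n))
E
```

```text
pics
{'time': 0.0, 'q': array([6.65206488e+01, 5.00956730e+00, 1.00348042e+01, 9.50972126e+01,
       6.67848589e-04, 9.00003008e+01]), 'qd': array([ 0.03170088, -0.0528669 ,  0.06419737, -0.04998302, -0.01916513,
        0.04583254]), 'joint_efforts': array([ 1.08250009e-03, -5.20375657e+01,  4.64813590e+01,  1.57115911e-02,
        7.77516334e-05, -2.93967389e-05]), 'ee_pos': array([0.21903191, 0.50424473, 0.20920091]), 'tcp_rot': array([ 179.46867955,   89.92802125, -114.01097286]), 'wrist_force': array([-0.4332878 ,  0.30064696,  0.43584561]), 'torque': array([ 0.02545295, -0.00380366,  0.0118128 ]), 'opening': 0.08516837369433679}
scene {'camera_matrix': array([[457.55982436,   0.        , 254.49928111],
       [  0.        , 457.55982436, 194.77563261],
       [  0.        ,   0.        ,   1.        ]]), 'dist': array([-0.18204359,  0.        ,  0.        ,  0.        ,  0.        ]), 'extrinsics': array([[-0.83579293, -0.54903007, -0.00401914,  0.51565066],
       [ 0.22345503, -0.34683574,  0.91091867, -0.16969839],
       [-0.50151572,  0.76044129,  0.41256639, -1.43472417]
[... 490 characters left out ...]
46,  0.98330786, -0.98944714],
       [ 0.        ,  0.        ,  0.        ,  1.        ]])}
wrist {'camera_matrix': array([[333.43786376,   0.        , 245.4864907 ],
       [  0.        , 333.43786376, 189.07987097],
       [  0.        ,   0.        ,   1.        ]]), 'dist': array([-0.0421816,  0.       ,  0.       ,  0.       ,  0.       ]), 'mount': array([[-2.00947302e-04,  2.99535104e-01, -9.54085259e-01,
        -1.64706544e-01],
       [-5.03319633e-04,  9.54085127e-01,  2.99535168e-01,
         7.69056450e-02],
       [ 9.99999853e-01,  5.40400626e-04, -4.09589336e-05,
        -6.65110606e-04],
       [ 0.00000000e+00,  0.00000000e+00,  0.00000000e+00,
         1.00000000e+00]])}
```

View pics/top0.png

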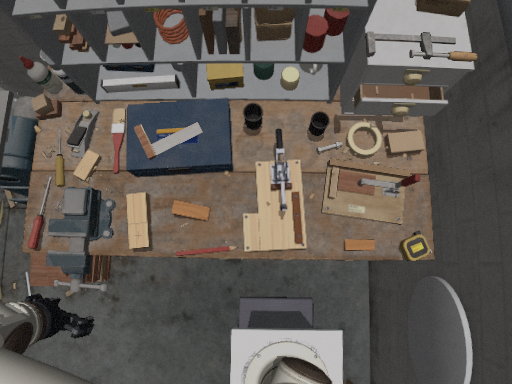

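View pics/scene0.png

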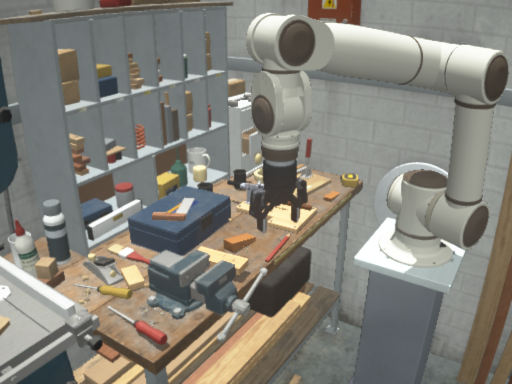

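View pics/wrist0.png

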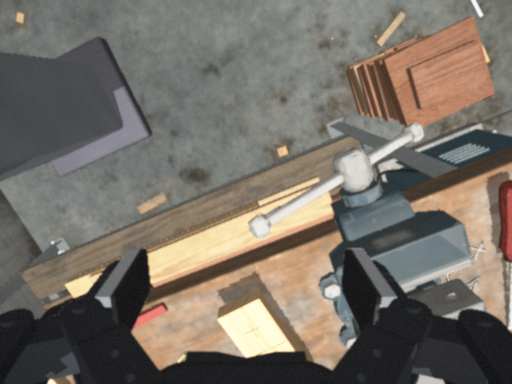

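```bash
cat > h.py <<'E'
import numpy as np, cv2
from scipy.spatial.transform import Rotation as R
from workcell import sensors, vision
def cam(n,obs=None):
    c=vision.calibration(n)
    if n=="wrist":
        T=np.eye(4);T[:3,:3]=R.from_euler('xyz',obs['tcp_rot'],degrees=True).as_matrix();T[:3,3]=obs['ee_pos']
        E=np.linalg.inv(T@c['mount'])
    else: E=c['extrinsics']
    return c['camera_matrix'],c['dist'],E
def ray(C,px,z):
    K,d,E=C
    p=cv2.undistortPoints(np.array(px,float).reshape(-1,1,2),K,d).reshape(-1,2)
    D=np.c_[p[:,0],-p[:,1],-np.ones(len(p))]@E[:3,:3]
    o=-E[:3,:3].T@E[:3,3]
    return o+D*((z-o[2])/D[:,2])[:,None]
def proj(C,P):
    K,d,E=C
    P=np.atleast_2d(P)@E[:3,:3].T+E[:3,3]
    P=P*[1,-1,-1]
    return cv2.projectPoints(P,np.zeros(3),np.zeros(3),K,d)[0].reshape(-1,2)
E
python3 - <<'E'
import cv2
im=cv2.imread('pics/top0.png')
c=im[150:270,110:440]
cv2.imwrite('pics/topz.png',cv2.resize(im[150:265,110:310],None,fx=4,fy=4,interpolation=cv2.INTER_CUBIC)[:600])
E
```

```text
(no output)
```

View pics/topz.png

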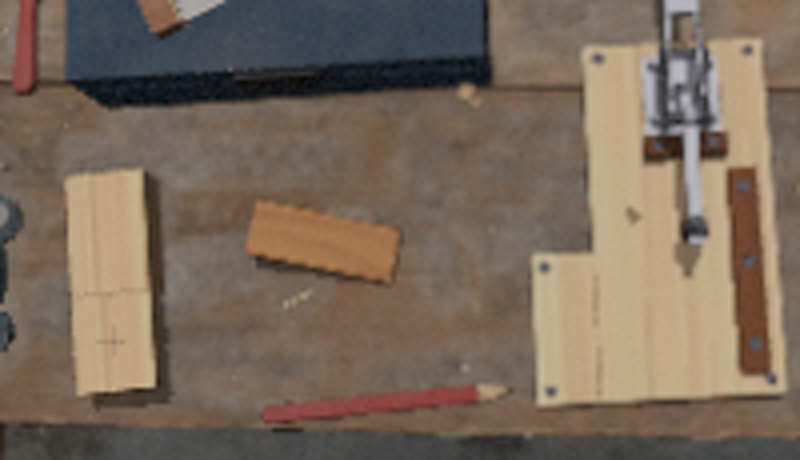

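```bash
python3 - <<'E'
from h import *
C=cam("top")
f=lambda uv:[(110+(u+.5)/4-.5,150+(v+.5)/4-.5) for u,v in uv]
J=np.array([(170,-63),(170,72),(15,72),(15,117),(-95,117),(-95,-63)])/1000
W=ray(C,f([(762,38),(583,46),(590,252),(531,256),(539,406),(785,392)]),.018)
def fit(A,B):
    a=A-A.mean(0);b=B-B.mean(0)
    th=np.arctan2((a[:,0]*b[:,1]-a[:,1]*b[:,0]).sum(),(a*b).sum())
    Rm=np.array([[np.cos(th),-np.sin(th)],[np.sin(th),np.cos(th)]])
    t=B.mean(0)-Rm@A.mean(0)
    print("pose",t,np.degrees(th),"res mm",(1e3*(B-A@Rm.T-t)).round(1).tolist()); return t,th
t,th=fit(J,W[:,:2])
# rail top
Rr=np.array([(80,29),(80,-29),(-80,-29),(-80,29)])/1000
fit(Rr,ray(C,f([(65,177),(143,169),(157,387),(78,395)]),.044)[:,:2])
# wedge corners raw
w=ray(C,f([(258,200),(402,229),(392,282),(247,252)]),.025)[:,:2]
print(w, [np.linalg.norm(w[i]-w[i-1]) for i in range(4)])
im=cv2.imread('pics/top0.png')
cv2.imwrite('pics/topw.png',cv2.resize(im[195:265,310:440],None,fx=6,fy=6,interpolation=cv2.INTER_CUBIC))
C=cam("scene");im=cv2.imread('pics/scene0.png')
print(proj(C,np.r_[w.mean(0),.02]))
cv2.imwrite('pics/scz.png',cv2.resize(im[150:300,180:360],None,fx=4,fy=4,interpolation=cv2.INTER_CUBIC))
E
```

```text
pose [0.47274879 0.01362646] 3.5340809092445817 res mm [[-0.2, -0.4], [0.4, -0.9], [-0.4, 1.5], [-1.1, -0.4], [0.1, -1.4], [1.2, 1.5]]
pose [0.45366855 0.43367187] 7.420946960443977 res mm [[0.1, 0.5], [-0.8, -0.3], [0.1, -0.1], [0.6, -0.1]]
[[0.51721833 0.33285418]
 [0.49707377 0.22530366]
 [0.45811274 0.23124973]
 [0.47851136 0.33899256]] [np.float64(0.03919068721547675), np.float64(0.10942082422161478), np.float64(0.03941214937335128), np.float64(0.10965683371521247)]
[[239.77770461 238.77795954]]
```

View pics/topw.png

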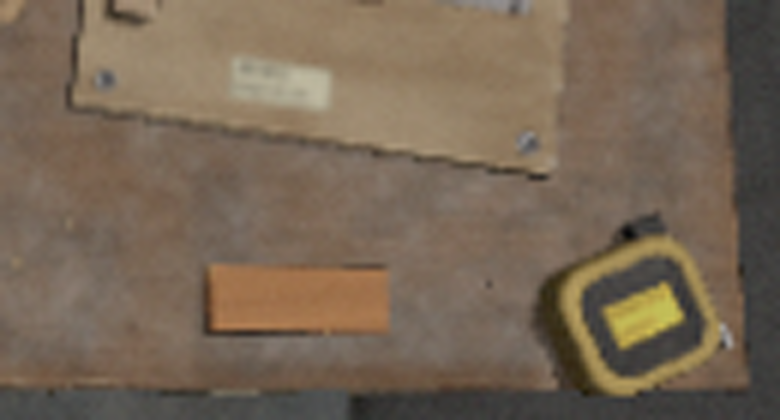

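View pics/scz.png

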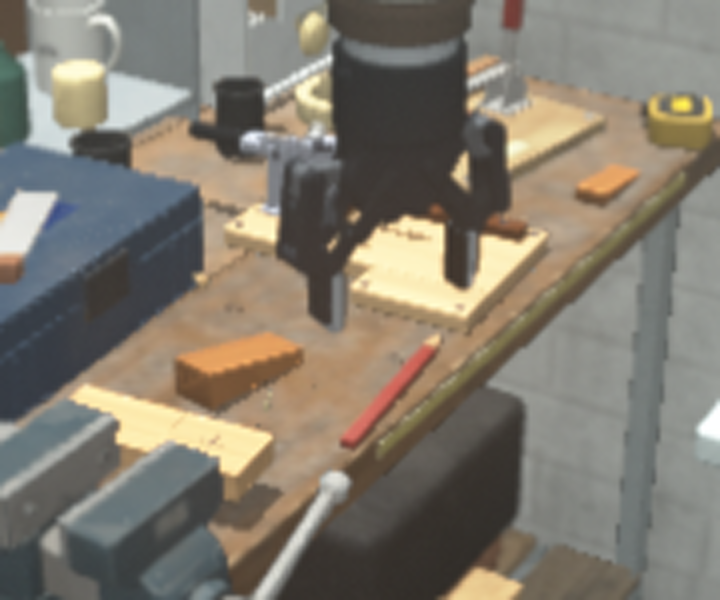

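```bash
python3 - <<'E'
from h import *
C=cam("top")
f=lambda uv:[(110+(u+.5)/4-.5,150+(v+.5)/4-.5) for u,v in uv]
px=f([(258,200),(402,229),(392,282),(247,252)])
w=np.vstack([ray(C,px[:1],.034),ray(C,px[1:3],.013),ray(C,px[3:],.034)])[:,:2]
print(w,w.mean(0)); 
d=(w[0]+w[3]-w[1]-w[2])/2; print("len",np.linalg.norm(d),"yaw",np.degrees(np.arctan2(-d[0],d[1])), np.linalg.norm(w[0]-w[3]),np.linalg.norm(w[1]-w[2]))
print("mugs",ray(C,[(253,117),(318,125),(262,117),(309,125),(253,128)],.09), "shelf lip",ray(C,[(250,96)],[.1]))
print("lever end",ray(C,[(279,131),(279,160)],.074))
o=sensors.get_obs();M=R.from_euler('xyz',o['tcp_rot'],degrees=True).as_matrix();print(M.round(3))
im=cv2.imread('pics/top0.png')
cv2.imwrite('pics/topm.png',cv2.resize(im[80:220,210:350],None,fx=4,fy=4,interpolation=cv2.INTER_CUBIC))
E
```

```text
[[0.51573047 0.3306804 ]
 [0.49882655 0.22696851]
 [0.45941866 0.23298277]
 [0.47735645 0.33676597]] [0.48783303 0.28184941]
len 0.105199999629163 yaw -9.531944886838952 0.038853569424216944 0.039864179781238414
mugs [[ 0.74964787  0.10263201  0.09      ]
 [ 0.72737411 -0.08346838  0.09      ]
 [ 0.74984805  0.07678957  0.09      ]
 [ 0.7269903  -0.05768037  0.09      ]
 [ 0.7161539   0.10214623  0.09      ]] shelf lip [[0.81027138 0.11199639 0.1       ]]
lever end [[0.7137292  0.02721446 0.074     ]
 [0.62676976 0.02724747 0.074     ]]
[[-0.    -0.917  0.398]
 [-0.001  0.398  0.917]
 [-1.     0.    -0.001]]
```

View pics/topm.png

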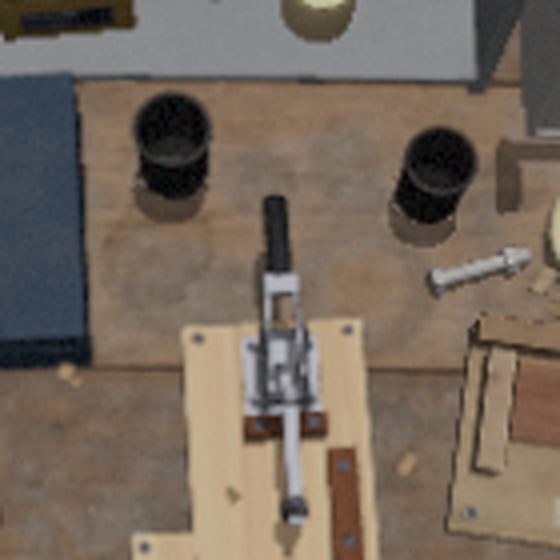

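```bash
cat >> h.py <<'E'
JT=np.array([0.4727,0.0136]);JY=3.53
def jig(x,y,z):
    a=np.radians(JY);c,s=np.cos(a),np.sin(a)
    return np.array([JT[0]+(c*x-s*y)/1e3,JT[1]+(s*x+c*y)/1e3,z/1e3])
def state():
    o=sensors.get_obs();M=R.from_euler('xyz',o['tcp_rot'],degrees=True).as_matrix()
    print("t",round(o['time'],2),"q",o['q'].round(1),"pos",o['ee_pos'].round(4),"zang",np.degrees(np.arctan2(M[1,2],M[0,2])).round(2),"F",o['wrist_force'].round(1),"open",o['opening'].round(4)); return o,M
def go(p,zang=None):
    "shift in tool axes mm from measured pose to world point p; zang = wanted angle of jaw axis (tool down)"
    o,M=state()
    if zang is not None:
        a=np.radians(zang);z=np.array([np.cos(a),np.sin(a),0]);x=np.array([0,0,-1.]);Mw=np.c_[x,np.cross(z,x),z]
        rv=R.from_matrix(M.T@Mw).as_rotvec(degrees=True);print("turn",rv.round(1))
        print("shift after turn",(1e3*Mw.T@(np.array(p)-o['ee_pos'])).round(1))
    print("shift now",(1e3*M.T@(np.array(p)-o['ee_pos'])).round(1))
E
python3 -c "
from h import *
go(jig(220,0,120),93.53)"
```

```text
Traceback (most recent call last):
  File "h.py", line 31, in go
    o,M=state()
        ~~~~~^^
  File "h.py", line 28, in state
    print("t",round(o['time'],2),"q",o['q'].round(1),"pos",o['ee_pos'].round(4),"zang",np.degrees(np.arctan2(M[1,2],M[0,2])).round(2),"F",o['wrist_force'].round(1),"open",o['opening'].round(4)); return o,M
                                                                                                                                                                           ^^^^^^^^^^^^^^^^^^
AttributeError: 'float' object has no attribute 'round'
```

>>> carry_out --pt "-9 0 0 0 0 0 55" --pt "-9 0 0 0 0 0 55" --pt "-9 0 0 0 0 0 55" --squeeze 50

```text
time: 0.52
ee_pos: [0.2191, 0.5044, 0.2096]
tcp_rot: [153.5, 90.0, -112.7]
wrist_force: [0.3, -0.8, -0.1]
opening: 0.0472
```

```bash
python3 -c "
from h import *
go(jig(220,0,120),93.53)"
```

```text
Traceback (most recent call last):
  File "h.py", line 31, in go
    o,M=state()
        ~~~~~^^
  File "h.py", line 28, in state
    print("t",round(o['time'],2),"q",o['q'].round(1),"pos",o['ee_pos'].round(4),"zang",np.degrees(np.arctan2(M[1,2],M[0,2])).round(2),"F",o['wrist_force'].round(1),"open",o['opening'].round(4)); return o,M
                                                                                                                                                                           ^^^^^^^^^^^^^^^^^^
AttributeError: 'float' object has no attribute 'round'
```

```bash
sed -i "s/o\['opening'\].round(4)/round(o['opening'],4)/" h.py; python3 -c "
from h import *
go(jig(220,0,120),93.53)"
```

```text
t 0.53 q [66.5  5.  10.1 95.1 -0.  62.7] pos [0.2191 0.5044 0.2096] zang 93.82 F [ 0.3 -0.8 -0.1] open 0.0472
turn [ 0.3 -0.  -0. ]
shift after turn [  89.6 -442.9 -505.4]
shift now [  89.7 -440.4 -507.6]
```

>>> carry_out --pt "0 0 0 0 -20 -24 55" --pt "0 0 0 0 -34 -40 55" --pt "0 0 0 0 -38 -43 55" --pt "0 0 0 0 -38 -43 55" --pt "0 0 0 0 -38 -43 55" --pt "0 0 0 0 -38 -43 55" --pt "0 0 0 0 -38 -43 55" --pt "0 0 0 0 -38 -43 55" --pt "0 0 0 0 -38 -43 55" --pt "0 0 0 0 -38 -43 55" --pt "0 0 0 0 -36 -42 55" --pt "0 0 0 0 -22 -26 55"

```text
time: 2.02
ee_pos: [0.6648, 0.0527, 0.2088]
tcp_rot: [100.5, 89.9, -166.1]
wrist_force: [0.3, 1.0, -0.5]
opening: 0.0471
```

```bash
python3 - <<'E'
from h import *
go(jig(220,0,120),93.53)
o=sensors.get_obs()
im=vision.camera('wrist');cv2.imwrite('pics/w1.png',im[:,:,::-1])
C=cam('wrist',o);print(proj(C,[jig(220,0,82),jig(252,0,82),jig(188,0,82),jig(-80,-29,30),jig(70,-29,30),jig(170,72,18),jig(80,0,36)]).round(1))
E
```

```text
t 2.02 q [ 4.5 22.3 30.6 98.4 -0.   1.1] pos [0.6648 0.0527 0.2088] zang 93.43 F [ 0.3  1.  -0.5] open 0.0471
turn [-0.1 -0.  -0.1]
shift after turn [ 88.8 -25.8 -27.2]
shift now [ 88.8 -26.  -27.1]
[[ 216.8  201.1]
 [ 217.7  232.6]
 [ 215.8  167.5]
 [ 179.3 -152.6]
 [ 186.7   34.1]
 [ 287.9  136.7]
 [ 216.9   44.3]]
```

View pics/w1.png

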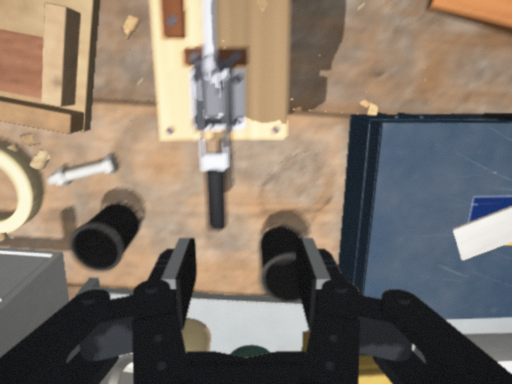

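>>> carry_out --pt "0 0 0 10 -13 -14 55" --pt "0 0 0 15 -12 -13 55" --pt "0 0 0 32 0 0 55" --pt "0 0 0 32 0 0 55" --pt "0 0 0 32 0 0 55" --pt "0 0 0 20 0 0 55" --pt "0 0 0 10 0 0 55" --pt "0 0 0 0 0 0 55"

```text
time: 3.08
ee_pos: [0.6898, 0.0296, 0.0581]
tcp_rot: [89.0, 89.9, -177.5]
wrist_force: [0.3, 0.1, 0.2]
opening: 0.047
```

```bash
python3 - <<'E'
from h import *
go(jig(220,0,55),93.53)
im=vision.camera('wrist');cv2.imwrite('pics/w2.png',im[:,:,::-1])
E
```

```text
t 3.08 q [ 2.5 24.2 16.4 82.3 -0.  -1.1] pos [0.6898 0.0296 0.0581] zang 93.54 F [0.3 0.1 0.2] open 0.047
turn [ 0.   0.  -0.1]
shift after turn [ 3.1 -2.3 -2.6]
shift now [ 3.1 -2.3 -2.6]
```

View pics/w2.png

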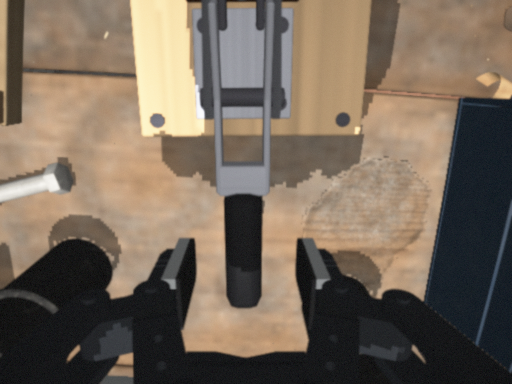

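>>> carry_out --pt "0 0 0 3 -1 -2.5 55" --pt "0 0 0 0 0 0 0" --pt "0 0 0 0 0 0 0" --pt "0 0 0 0 0 0 0" --pt "0 0 0 0 0 0 0" --squeeze 50

```text
time: 3.75
ee_pos: [0.6915, 0.0284, 0.0566]
tcp_rot: [-25.0, 89.9, 68.6]
wrist_force: [-0.6, 5.9, 1.7]
opening: 0.0153
```

```bash
python3 - <<'E'
from h import *
o,M=state()
import numpy as np
# lever radius from actual grasp point (19mm behind TCP)
a=np.radians(JY);d=(o['ee_pos'][:2]-JT)*1e3
jx=np.cos(a)*d[0]+np.sin(a)*d[1]; jy=-np.sin(a)*d[0]+np.cos(a)*d[1]
print("grasp in jig",jx,jy,o['ee_pos'][2]*1e3+19)
r=jx-145
th=np.radians(np.arange(0,76,5.75))
P=np.c_[r*np.cos(th),r*np.sin(th)]
print(r,np.c_[np.degrees(th),-np.diff(P,axis=0,prepend=P[:1])].round(1)) # col: tool x down = -dz ; tool y = -dx
E
```

```text
t 3.75 q [ 2.3 24.3 16.4 82.   0.1 -1.3] pos [0.6915 0.0284 0.0566] zang 93.58 F [-0.6  5.9  1.7] open 0.0153
grasp in jig 219.3377994696765 1.278714363002507 75.61893389695868
74.3377994696765 [[ 0.  -0.  -0. ]
 [ 5.8  0.4 -7.4]
 [11.5  1.1 -7.4]
 [17.2  1.9 -7.2]
 [23.   2.6 -7. ]
 [28.8  3.3 -6.7]
 [34.5  3.9 -6.3]
 [40.2  4.5 -5.9]
 [46.   5.1 -5.4]
 [51.8  5.6 -4.9]
 [57.5  6.1 -4.3]
 [63.2  6.5 -3.7]
 [69.   6.8 -3. ]
 [74.8  7.1 -2.3]]
```

>>> carry_out --pt "0 0 0 -7.4 0.4 0 0" --pt "0 0 0 -7.4 1.1 0 0" --pt "0 0 0 -7.2 1.9 0 0" --pt "0 0 0 -7.0 2.6 0 0" --pt "0 0 0 -6.7 3.3 0 0"

```text
time: 4.38
ee_pos: [0.6794, 0.0276, 0.0889]
tcp_rot: [73.7, 89.6, 167.3]
wrist_force: [-6.4, 5.5, -13.1]
opening: 0.0147
```

```bash
python3 - <<'E'
from h import *
o,M=state()
im=vision.camera('scene');cv2.imwrite('pics/s3.png',cv2.resize(im[120:270,180:380,::-1],None,fx=4,fy=4))
E
```

```text
t 4.38 q [ 2.3 22.9 18.  85.6  0.1 -1.3] pos [0.6794 0.0276 0.0889] zang 93.58 F [ -6.4   5.5 -13.1] open 0.0147
```

View pics/s3.png

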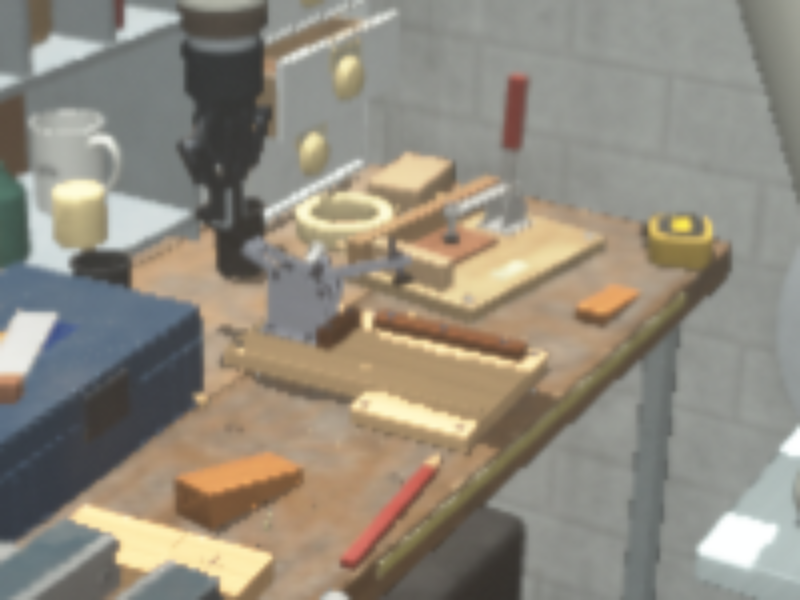

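>>> carry_out --pt "0 0 0 -6.3 3.9 0 0" --pt "0 0 0 -5.9 4.5 0 0" --pt "0 0 0 -5.4 5.1 0 0" --pt "0 0 0 -4.9 5.6 0 0" --pt "0 0 0 -4.3 6.1 0 0" --pt "0 0 0 -3.7 6.5 0 0" --pt "0 0 0 -3.0 6.8 0 0" --pt "0 0 0 -1 3 0 0" --pt "0 0 0 0 0 0 0"

```text
time: 5.55
ee_pos: [0.639, 0.0249, 0.1244]
tcp_rot: [67.3, 89.7, 160.9]
wrist_force: [-4.6, 5.6, -9.5]
opening: 0.0126
```

```bash
python3 - <<'E'
from h import *
o,M=state()
a=np.radians(JY);d=(o['ee_pos'][:2]-JT)*1e3
print("grasp in jig",np.cos(a)*d[0]+np.sin(a)*d[1]-145,o['ee_pos'][2]*1e3+19-74)
im=vision.camera('scene');cv2.imwrite('pics/s4.png',cv2.resize(im[120:270,180:380,::-1],None,fx=4,fy=4))
im=vision.camera('wrist');cv2.imwrite('pics/w4.png',im[:,:,::-1])
E
```

```text
t 5.55 q [ 2.2 16.8 14.3 87.7  0.1 -1.4] pos [0.639  0.0249 0.1244] zang 93.57 F [-4.6  5.6 -9.5] open 0.0126
grasp in jig 21.68920000618715 69.4030478161053
```

View pics/s4.png

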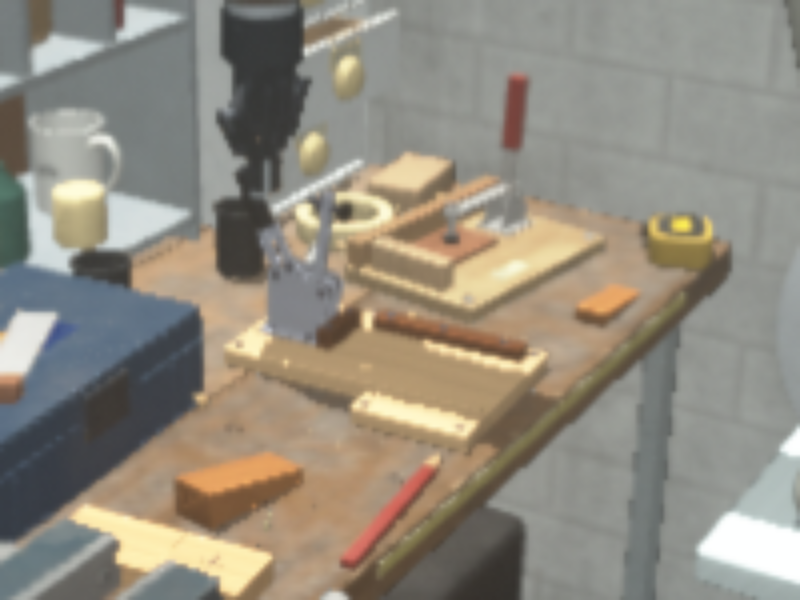

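View pics/w4.png

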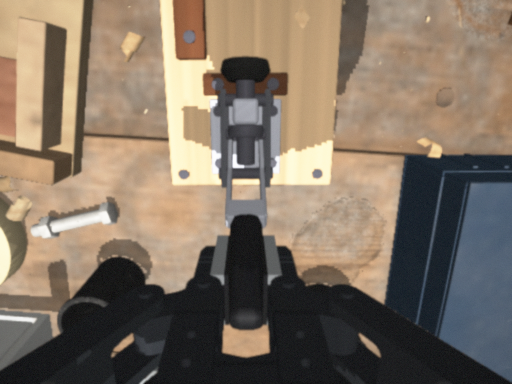

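```bash
python3 - <<'E'
from h import *
o,M=state();C=cam('wrist',o)
for th in (.9,1.0,1.1,1.15,1.2,1.25):
    print(th,proj(C,[jig(145+r*np.cos(th)-8*np.sin(th),0,74+r*np.sin(th)+8*np.cos(th)) for r in (43,107)]).round(0).tolist())
E
```

```text
t 5.65 q [ 2.2 16.8 14.3 87.7  0.1 -1.4] pos [0.6391 0.0249 0.1244] zang 93.57 F [-4.   4.6 -9.2] open 0.013
0.9 [[244.0, 223.0], [244.0, 343.0]]
1.0 [[244.0, 218.0], [244.0, 336.0]]
1.1 [[244.0, 212.0], [244.0, 325.0]]
1.15 [[244.0, 209.0], [244.0, 318.0]]
1.2 [[244.0, 206.0], [244.0, 311.0]]
1.25 [[244.0, 202.0], [244.0, 302.0]]
```

>>> carry_out --pt "0 0 0 -1 3 0 0" --pt "0 0 0 0 4 0 0" --pt "0 0 0 0 4 0 0" --pt "0 0 0 0 0 0 0"

```text
time: 6.15
ee_pos: [0.631, 0.0243, 0.1269]
tcp_rot: [-61.0, 89.8, 32.6]
wrist_force: [7.7, 5.8, -7.8]
opening: 0.0117
```

```bash
python3 - <<'E'
from h import *
o,M=state();C=cam('wrist',o)
im=vision.camera('wrist');cv2.imwrite('pics/w5.png',im[:,:,::-1])
for th in (1.0,1.1,1.15,1.2,1.25):
    print(th,proj(C,[jig(145+r*np.cos(th)-8*np.sin(th),0,74+r*np.sin(th)+8*np.cos(th)) for r in (43,107)]).round(0).tolist())
E
```

```text
t 6.15 q [ 2.2 15.2 12.6 87.2  0.1 -1.4] pos [0.631  0.0243 0.1269] zang 93.57 F [ 7.7  5.8 -7.8] open 0.0117
1.0 [[245.0, 229.0], [245.0, 346.0]]
1.1 [[245.0, 224.0], [245.0, 337.0]]
1.15 [[245.0, 221.0], [244.0, 331.0]]
1.2 [[245.0, 217.0], [244.0, 324.0]]
1.25 [[245.0, 214.0], [244.0, 316.0]]
```

View pics/w5.png

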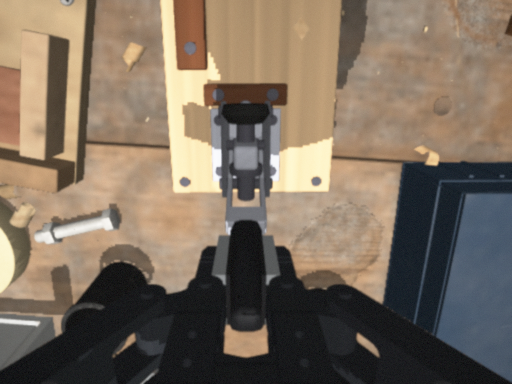

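>>> carry_out --pt "0 0 0 0 0 0 60" --pt "0 0 0 0 0 0 60" --pt "0 0 0 -20 0 0 60" --pt "0 0 0 -35 0 0 60" --pt "0 0 0 -30 0 0 100" --pt "0 0 0 -15 0 0 100"

```text
time: 6.95
ee_pos: [0.63, 0.023, 0.2296]
tcp_rot: [-96.6, 89.8, -3.1]
wrist_force: [-0.4, 0.5, -0.4]
opening: 0.084
```

```bash
cat >> h.py <<'E'
RT=np.array([0.4537,0.4337]);RY=7.42
def rail(x,y,z):
    a=np.radians(RY);c,s=np.cos(a),np.sin(a)
    return np.array([RT[0]+(c*x-s*y)/1e3,RT[1]+(s*x+c*y)/1e3,z/1e3])
E
python3 - <<'E'
from h import *
go(rail(12,0,150),97.42)
E
```

```text
t 6.95 q [ 2.1 17.  26.2 99.  -0.  -1.4] pos [0.63   0.023  0.2296] zang 93.5 F [-0.4  0.5 -0.4] open 0.084
turn [-3.9 -0.   0.2]
shift after turn [ 79.6 109.8 430. ]
shift now [ 79.1 139.1 421.5]
```

>>> carry_out --pt "-3.9 0 0 0 0 0 100" --pt "0 0 0 0 6 25 100" --pt "0 0 0 0 11 45 100" --pt "0 0 0 0 13 50 100" --pt "0 0 0 0 13 50 100" --pt "0 0 0 0 13 50 100" --pt "0 0 0 0 13 50 100" --pt "0 0 0 5 13 50 100" --pt "0 0 0 15 13 50 100" --pt "0 0 0 20 10 40 100" --pt "0 0 0 20 5 20 100" --pt "0 0 0 10 0 0 100"

```text
time: 8.45
ee_pos: [0.4644, 0.4357, 0.1555]
tcp_rot: [133.2, 89.9, -129.3]
wrist_force: [0.2, -0.7, 0.0]
opening: 0.0854
```

```bash
python3 - <<'E'
from h import *
go(rail(12,0,150),97.42)
o=sensors.get_obs();C=cam('wrist',o)
im=vision.camera('wrist');cv2.imwrite('pics/w6.png',im[:,:,::-1])
print(proj(C,[rail(80,29,44),rail(80,-29,44),rail(-80,-29,44),rail(-80,29,44)]).round(0).tolist())
E
```

```text
t 8.45 q [43.2 16.5 17.3 90.9 -0.  35.7] pos [0.4644 0.4357 0.1555] zang 97.5 F [ 0.2 -0.7  0. ] open 0.0854
turn [ 0.1 -0.1 -0.1]
shift after turn [ 5.5 -1.1 -0.7]
shift now [ 5.5 -1.1 -0.6]
[[277.0, 251.0], [214.0, 251.0], [208.0, 67.0], [282.0, 67.0]]
```

View pics/w6.png

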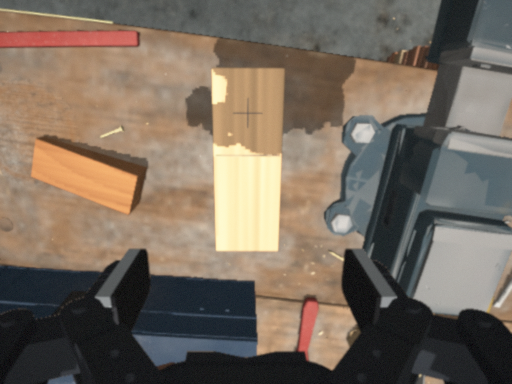

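>>> carry_out --pt "0 0 0 25 -1 1 100" --pt "0 0 0 40 0 0 100" --pt "0 0 0 40 0 0 100" --pt "0 0 0 25 0 0 100" --pt "0 0 0 14 0 0 100" --pt "0 0 0 0 0 0 100" --pt "0 0 0 0 0 0 40" --pt "0 0 0 0 0 0 40" --pt "0 0 0 0 0 0 40" --pt "0 0 0 0 0 0 40" --squeeze 50

```text
time: 9.75
ee_pos: [0.4667, 0.4372, 0.0152]
tcp_rot: [-59.9, 89.8, 37.5]
wrist_force: [-0.5, -1.2, 5.7]
opening: 0.0559
```

```bash
python3 - <<'E'
from h import *
go(rail(12,0,10),97.42)
im=vision.camera('wrist');cv2.imwrite('pics/w7.png',im[:,:,::-1])
E
```

```text
t 9.75 q [43.1 17.6  3.1 75.4 -0.  35.7] pos [0.4667 0.4372 0.0152] zang 97.42 F [-0.5 -1.2  5.7] open 0.0559
turn [0.  0.1 0.1]
shift after turn [ 5.2  1.3 -1.8]
shift now [ 5.2  1.4 -1.8]
```

View pics/w7.png

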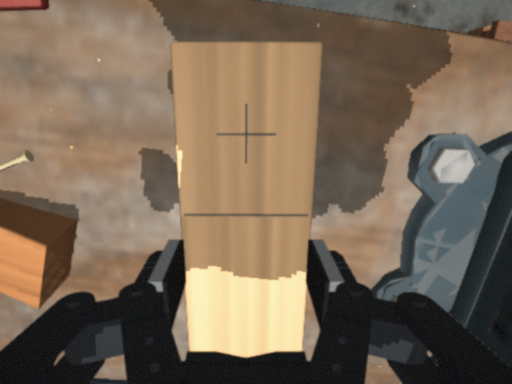

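```bash
python3 - <<'E'
from h import *
o,M=state();C=cam('wrist',o)
P=ray(C,[(172,42),(321,42),(184,214),(308,214)],.044)
L=(P-o['ee_pos'])@M*1e3
print(L.round(1))
E
```

```text
t 9.8 q [43.1 17.6  3.1 75.4 -0.  35.7] pos [0.4667 0.4372 0.0152] zang 97.42 F [-1.1 -1.3  6. ] open 0.0558
[[-29.1  92.9 -28.1]
 [-29.   92.9  28.2]
 [-28.9  23.1 -27.3]
 [-28.8  23.   27. ]]
```

>>> carry_out --pt "0 0 0 -10 0 0 40" --pt "0 0 0 -30 0 0 40" --pt "0 0 0 -45 0 0 40" --pt "0 0 0 -45 0 0 40" --pt "0 0 0 -15 0 0 40"

```text
time: 10.42
ee_pos: [0.4666, 0.4373, 0.1619]
tcp_rot: [-53.9, 89.7, 43.5]
wrist_force: [0.0, 0.0, -3.3]
opening: 0.0554
```

```bash
python3 - <<'E'
from h import *
o,M=state();
go(jig(13-3,5,140),93.53)
im=vision.camera('wrist');cv2.imwrite('pics/w8.png',im[:,:,::-1])
E
```

```text
t 10.43 q [43.1 16.6 18.1 91.3  0.  35.7] pos [0.4666 0.4373 0.1619] zang 97.43 F [ 0.   0.  -3.3] open 0.0554
t 10.43 q [43.1 16.6 18.1 91.3  0.  35.7] pos [0.4666 0.4373 0.1619] zang 97.43 F [ 0.   0.  -3.3] open 0.0554
turn [3.9 0.2 0.2]
shift after turn [  21.9   10.1 -418.3]
shift now [  20.6   38.5 -416.7]
```

View pics/w8.png

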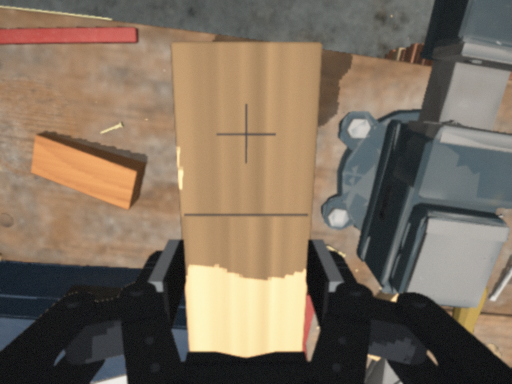

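```bash
python3 - <<'E'
from h import *
# wrist pose at w5
o={'ee_pos':np.array([.631,.0243,.1269]),'tcp_rot':np.array([-61.0,89.8,32.6])}
C=cam('wrist',o)
a=np.radians(JY)
for z in (.12,.14,.165):
    P=ray(C,[(245,100),(245,122)],z)
    d=(P[:,:2]-JT)*1e3
    print(z,(np.cos(a)*d[:,0]+np.sin(a)*d[:,1]).round(1))
# image of scene now
im=vision.camera('scene');cv2.imwrite('pics/s8.png',cv2.resize(im[130:280,180:380,::-1],None,fx=4,fy=4))
E
```

```text
0.12 [88.8 99.6]
0.14 [87.9 97.5]
0.165 [86.7 94.7]
```

View pics/s8.png

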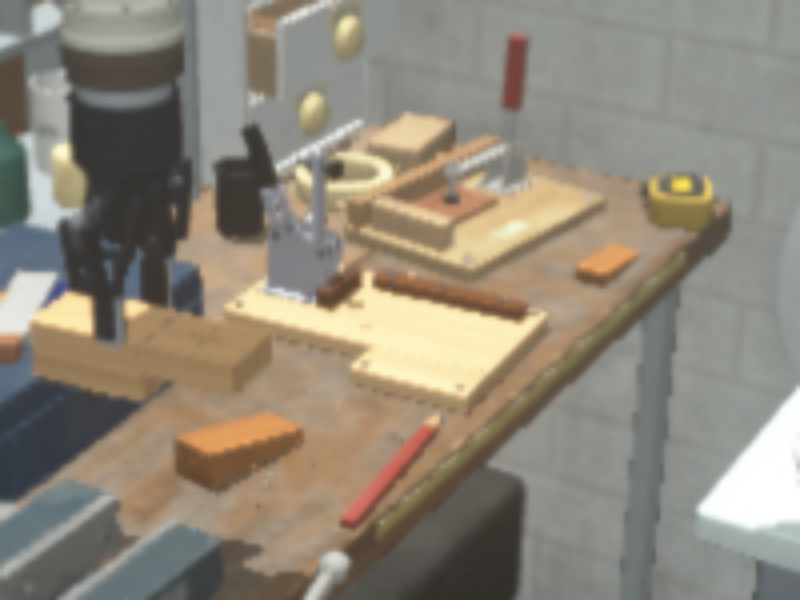

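>>> carry_out --pt "3.9 0 0 -5 0 0 40" --pt "0 0 0 0 1 -25 40" --pt "0 0 0 0 2 -42 40" --pt "0 0 0 0 2 -50 40" --pt "0 0 0 0 2 -50 40" --pt "0 0 0 0 3 -50 40" --pt "0 0 0 0 3 -50 40" --pt "0 0 0 0 3 -50 40" --pt "0 0 0 0 2 -46 40" --pt "0 0 0 0 2 -35 40" --pt "0 0 0 5 2 -18 40" --pt "0 0 0 10 0 0 40"

```text
time: 12.02
ee_pos: [0.4689, 0.019, 0.1462]
tcp_rot: [89.4, 89.9, -177.2]
wrist_force: [-0.3, 0.9, -1.8]
opening: 0.0554
```

```bash
python3 - <<'E'
from h import *
go(jig(13-8,4,60),93.53)
o=sensors.get_obs();C=cam('wrist',o)
im=vision.camera('wrist');cv2.imwrite('pics/w9.png',im[:,:,::-1])
print(proj(C,[jig(15,117,18),jig(-95,117,18),jig(-95,-63,18),jig(-80,-29,30)]).round(0).tolist())
E
```

```text
t 12.03 q [ 2.3 -6.8 -8.6 88.3 -0.  -1.1] pos [0.4689 0.019  0.1462] zang 93.4 F [-0.3  0.9 -1.8] open 0.0554
turn [-0.1  0.  -0.1]
shift after turn [86.2 -8.5 -1.6]
shift now [86.2 -8.6 -1.6]
[[366.0, 193.0], [379.0, 68.0], [163.0, 68.0], [203.0, 86.0]]
```

View pics/w9.png

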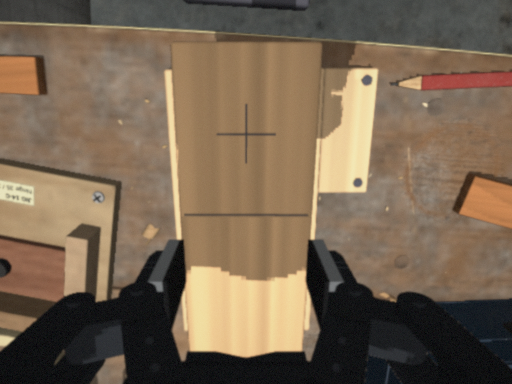

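>>> carry_out --pt "0 0 0 25 0 -1 40" --pt "0 0 0 35 0 0 40" --pt "0 0 0 26 -4 -0.5 40" --pt "0 0 0 10 -4 0 40" --pt "0 0 0 5 0 0 40" --pt "0 0 0 0 0 0 40"

```text
time: 12.82
ee_pos: [0.4777, 0.0193, 0.0474]
tcp_rot: [-78.8, 90.0, 14.7]
wrist_force: [-0.3, -0.8, -2.4]
opening: 0.0557
```

```bash
python3 - <<'E'
from h import *
go(jig(13-3,4,35),93.53)
o=sensors.get_obs();C=cam('wrist',o)
im=vision.camera('wrist');cv2.imwrite('pics/w10.png',im[:,:,::-1])
print(proj(C,[jig(15,117,18),jig(-95,117,18),jig(-95,-63,18),jig(-80,-29,30)]).round(0).tolist())
im=vision.camera('scene');cv2.imwrite('pics/s10.png',cv2.resize(im[130:280,180:380,::-1],None,fx=4,fy=4))
E
```

```text
t 12.82 q [  2.3  -4.9 -17.8  77.1   0.   -1.2] pos [0.4777 0.0193 0.0474] zang 93.54 F [-0.3 -0.8 -2.4] open 0.0557
turn [0. 0. 0.]
shift after turn [12.4 -4.7 -1.3]
shift now [12.4 -4.6 -1.3]
[[420.0, 227.0], [450.0, 43.0], [120.0, 41.0], [180.0, 69.0]]
```

View pics/w10.png

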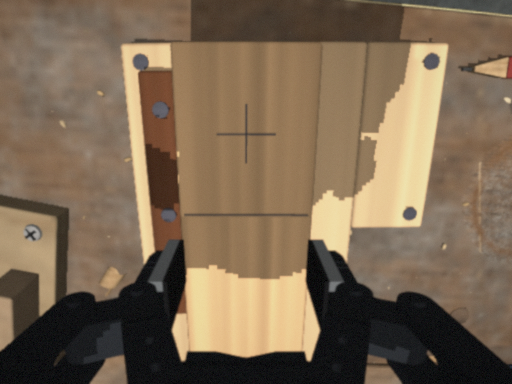

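View pics/s10.png

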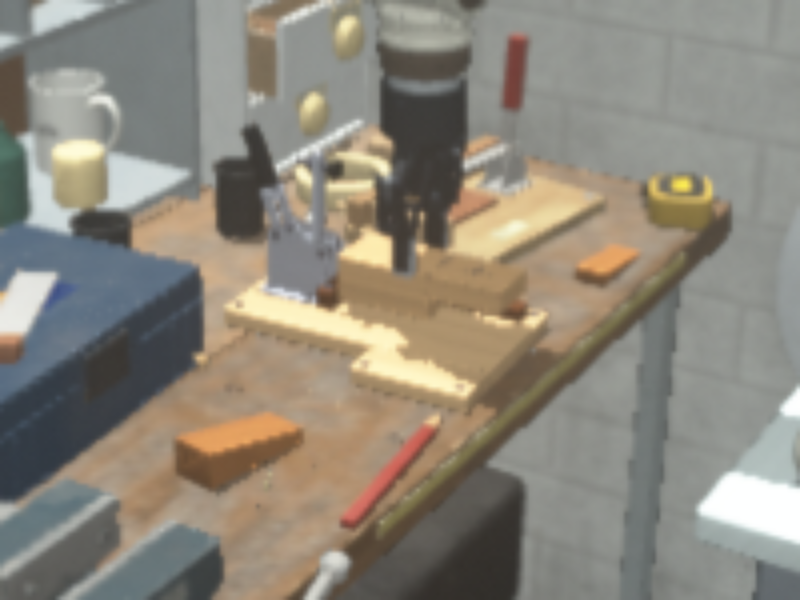

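>>> carry_out --pt "0 0 0 5 -1 -0.5 40" --pt "0 0 0 5 -1 -0.5 40" --pt "0 0 0 3 0 0 40" --pt "0 0 0 2 0 0 40" --pt "0 0 0 0 0 0 40"

```text
time: 13.55
ee_pos: [0.4796, 0.018, 0.0332]
tcp_rot: [-103.8, 90.0, -10.3]
wrist_force: [-5.8, -0.7, 8.3]
opening: 0.0559
```

```bash
python3 - <<'E'
from h import *
go(jig(13,0,33.2),93.53)
E
```

```text
t 13.55 q [  2.2  -4.3 -18.8  75.5  -0.   -1.4] pos [0.4796 0.018  0.0332] zang 93.51 F [-5.8 -0.7  8.3] open 0.0559
turn [-0. -0.  0.]
shift after turn [-0.  -5.9 -4. ]
shift now [-0.  -5.9 -4. ]
```

>>> carry_out --pt "0 0 0 -1 -1 -1.5 40" --pt "0 0 0 0 -1.5 -1.5 40" --pt "0 0 0 0 -1.5 -1.0 40" --pt "0 0 0 0 -1 -0.5 40" --pt "0 0 0 0 0 0 40"

```text
time: 14.18
ee_pos: [0.4833, 0.0147, 0.0332]
tcp_rot: [57.0, 89.8, 150.5]
wrist_force: [-11.8, 7.1, 10.1]
opening: 0.0557
```

```bash
python3 - <<'E'
from h import *
go(jig(13,0,33.2),93.53)
E
```

```text
t 14.18 q [  1.7  -3.6 -18.1  75.6   0.1  -1.9] pos [0.4833 0.0147 0.0332] zang 93.56 F [-11.8   7.1  10.1] open 0.0557
turn [ 0.   0.1 -0.2]
shift after turn [-0.  -2.3 -0.5]
shift now [-0.  -2.3 -0.5]
```

>>> carry_out --pt "0 0 0 -1 -1.5 0 40" --pt "0 0 0 0 -1.5 0 40" --pt "0 0 0 0 0 0 40"

```text
time: 14.55
ee_pos: [0.4862, 0.0148, 0.0334]
tcp_rot: [66.0, 89.8, 159.5]
wrist_force: [-9.6, 4.8, 3.0]
opening: 0.0557
```

```bash
python3 - <<'E'
from h import *
go(jig(13,0,33.2),93.53)
E
```

```text
t 14.55 q [  1.7  -3.2 -17.7  75.7   0.1  -1.9] pos [0.4862 0.0148 0.0334] zang 93.57 F [-9.6  4.8  3. ] open 0.0557
turn [ 0.   0.1 -0.2]
shift after turn [ 0.2  0.5 -0.4]
shift now [ 0.2  0.5 -0.4]
```

>>> carry_out --pt "0 0 0 0 -1.5 -1 40" --pt "0 0 0 0 -1 -1 40" --pt "0 0 0 0 0 0 40"

```text
time: 14.92
ee_pos: [0.4863, 0.0146, 0.0335]
tcp_rot: [56.6, 89.4, 150.2]
wrist_force: [-24.1, 13.9, 12.6]
opening: 0.0558
```

```bash
python3 - <<'E'
from h import *
go(jig(13,0,33.2),93.53)
im=vision.camera('wrist');cv2.imwrite('pics/w11.png',im[:,:,::-1])
im=vision.camera('top');cv2.imwrite('pics/t11.png',cv2.resize(im[150:265,210:340,::-1],None,fx=5,fy=5,interpolation=cv2.INTER_CUBIC))
E
```

```text
t 14.93 q [  1.5  -2.8 -17.4  75.9   0.3  -2.1] pos [0.4863 0.0146 0.0335] zang 93.64 F [-24.1  13.9  12.6] open 0.0558
turn [ 0.1  0.3 -0.5]
shift after turn [ 0.3  0.6 -0.1]
shift now [ 0.3  0.6 -0.1]
```

View pics/w11.png

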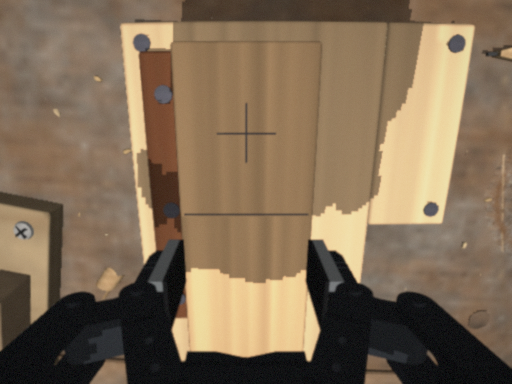

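>>> carry_out --pt "0 0 0 0 3 2.5 40" --pt "0 0 0 0 0 0 95" --pt "0 0 0 0 0 0 95" --pt "0 0 0 0 0 0 95" --pt "0 0 0 -15 0 0 95" --pt "0 0 0 -40 0 0 95" --pt "0 0 0 -55 0 0 95" --pt "0 0 0 -55 0 0 95" --pt "0 0 0 -30 0 0 60" --pt "0 0 0 -5 0 0 60"

```text
time: 16.27
ee_pos: [0.4882, 0.0145, 0.2372]
tcp_rot: [-91.9, 89.7, 1.6]
wrist_force: [-0.4, -0.3, -0.2]
opening: 0.0514
```

```bash
python3 - <<'E'
from h import *
go([.631,.0248,.2269],93.53)
o=sensors.get_obs();C=cam('wrist',o)
im=vision.camera('wrist');cv2.imwrite('pics/w12.png',im[:,:,::-1])
print(proj(C,[jig(-80,29,62),jig(-80,-29,62),jig(-10,-29,62),jig(-10,29,62),jig(80,29,62),jig(80,-29,62)]).round(0).tolist())
E
```

```text
t 16.27 q [ 1.7 -3.   5.  97.8 -0.  -1.8] pos [0.4882 0.0145 0.2372] zang 93.51 F [-0.4 -0.3 -0.2] open 0.0514
turn [-0.  -0.   0.3]
shift after turn [  10.3 -143.1    1.4]
shift now [  11.  -143.1    1.5]
[[276.0, 64.0], [216.0, 64.0], [217.0, 137.0], [274.0, 137.0], [272.0, 219.0], [220.0, 219.0]]
```

View pics/w12.png

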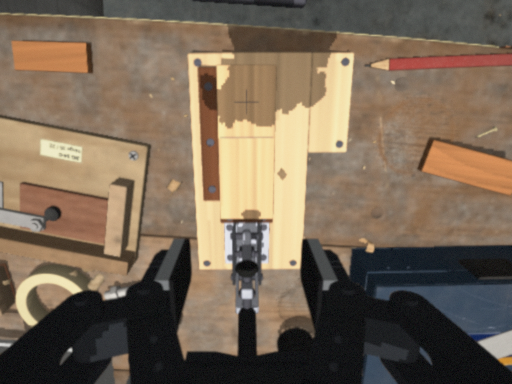

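>>> carry_out --pt "0 0 0 0 -20 0 60" --pt "0 0 0 0 -40 0.5 60" --pt "0 0 0 0 -45 0.5 60" --pt "0 0 0 0 -28 0.5 60" --pt "0 0 0 0 -10 0 60" --pt "0 0 0 10 0 0 60" --pt "0 0 0 0 0 0 60"

```text
time: 17.2
ee_pos: [0.6288, 0.0248, 0.2231]
tcp_rot: [88.3, 89.9, -178.2]
wrist_force: [0.0, -0.3, 0.2]
opening: 0.051
```

```bash
python3 - <<'E'
from h import *
go([.631,.0248,.1269],93.53)
im=vision.camera('wrist');cv2.imwrite('pics/w13.png',im[:,:,::-1])
E
```

```text
t 17.2 q [ 2.3 16.9 25.3 98.5  0.  -1.3] pos [0.6288 0.0248 0.2231] zang 93.51 F [ 0.  -0.3  0.2] open 0.051
turn [-0.   0.  -0.1]
shift after turn [96.2 -2.2 -0.1]
shift now [96.2 -2.4 -0.1]
```

View pics/w13.png

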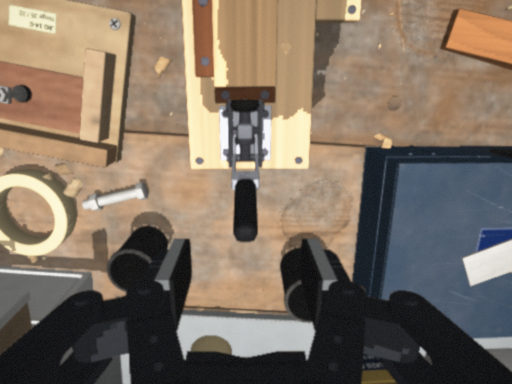

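```bash
python3 - <<'E'
from h import *
o,M=state();C=cam('wrist',o)
for th in (.9,1.0,1.1,1.15,1.2):
    print(th,proj(C,[jig(145+r*np.cos(th)+s*8*np.sin(th),0,74+r*np.sin(th)-s*8*np.cos(th)) for r,s in ((43,-1),(107,-1),(107,1))]).round(0).tolist())
E
```

```text
t 17.25 q [ 2.3 16.9 25.4 98.6 -0.  -1.3] pos [0.6289 0.0248 0.2239] zang 93.52 F [-0.3 -0.5  0. ] open 0.0512
0.9 [[244.0, 189.0], [244.0, 258.0], [244.0, 266.0]]
1.0 [[244.0, 185.0], [244.0, 251.0], [244.0, 261.0]]
1.1 [[244.0, 181.0], [244.0, 242.0], [244.0, 255.0]]
1.15 [[244.0, 178.0], [244.0, 236.0], [244.0, 251.0]]
1.2 [[244.0, 176.0], [244.0, 231.0], [244.0, 246.0]]
```

>>> carry_out --pt "0 0 0 15 -8 0 60" --pt "0 0 0 30 -7.5 0 60" --pt "0 0 0 33 0 0 60" --pt "0 0 0 15 0 0 60" --pt "0 0 0 5 0 0 60" --pt "0 0 0 0 0 0 60"

```text
time: 18.0
ee_pos: [0.6457, 0.0258, 0.1269]
tcp_rot: [-91.8, 89.9, 1.8]
wrist_force: [-0.8, -0.1, 0.3]
opening: 0.0514
```

```bash
python3 - <<'E'
from h import *
go(jig(172,0,125),93.53)
im=vision.camera('wrist');cv2.imwrite('pics/w14.png',im[:,:,::-1])
E
```

```text
t 18.0 q [ 2.3 17.5 15.3 87.8 -0.  -1.2] pos [0.6457 0.0258 0.1269] zang 93.52 F [-0.8 -0.1  0.3] open 0.0514
turn [-0.  -0.   0.1]
shift after turn [ 1.9  1.4 -1.5]
shift now [ 1.9  1.4 -1.5]
```

View pics/w14.png

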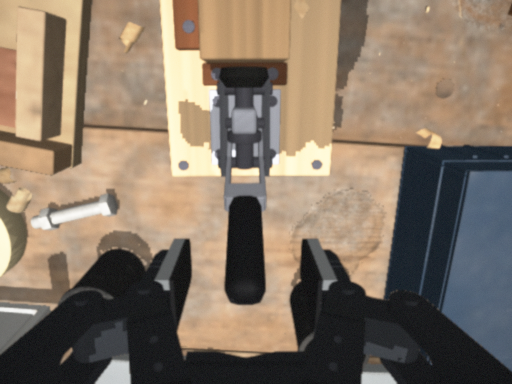

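>>> carry_out --pt "0 0 0 1 1 -1.5 60" --pt "0 0 0 0 0 0 0" --pt "0 0 0 0 0 0 0" --pt "0 0 0 0 0 0 0" --pt "0 0 0 0 0 0 0" --pt "0 0 0 3.0 -6.8 0 0" --pt "0 0 0 3.7 -6.5 0 0" --pt "0 0 0 4.3 -6.1 0 0" --pt "0 0 0 4.9 -5.6 0 0" --pt "0 0 0 5.4 -5.1 0 0" --pt "0 0 0 5.9 -4.5 0 0" --squeeze 60

```text
time: 19.42
ee_pos: [0.6826, 0.0278, 0.1026]
tcp_rot: [-81.2, 89.4, 12.4]
wrist_force: [8.7, 6.3, 20.7]
opening: 0.0167
```

```bash
python3 - <<'E'
from h import *
go(jig(145+74.5*np.cos(.602),0,55+74.5*np.sin(.602)),93.53)
E
```

```text
t 19.43 q [ 2.3 22.2 18.6 85.9  0.1 -1.3] pos [0.6826 0.0278 0.1026] zang 93.59 F [ 8.7  6.3 20.7] open 0.0167
turn [0.1 0.1 0.6]
shift after turn [ 5.4  4.  -1.2]
shift now [ 5.3  4.  -1.2]
```

>>> carry_out --pt "0 0 0 6.5 -3.5 0 0" --pt "0 0 0 6.7 -2.5 0 0" --pt "0 0 0 7.0 -2.0 0 0" --pt "0 0 0 7.2 -1.5 0 0" --pt "0 0 0 7.4 -0.5 0 0" --pt "0 0 0 7.4 0 0 0" --pt "0 0 0 3 0 0 0" --pt "0 0 0 0 0 0 0"

```text
time: 20.42
ee_pos: [0.6977, 0.0288, 0.059]
tcp_rot: [-85.8, 88.8, 7.8]
wrist_force: [29.2, 8.1, 14.5]
opening: 0.0165
```

```bash
python3 - <<'E'
from h import *
go(jig(219.5,0,55),93.53)
im=vision.camera('wrist');cv2.imwrite('pics/w15.png',im[:,:,::-1])
im=vision.camera('scene');cv2.imwrite('pics/s15.png',cv2.resize(im[130:280,180:380,::-1],None,fx=4,fy=4))
E
```

```text
t 20.43 q [ 2.3 23.9 16.1 81.   0.1 -1.3] pos [0.6977 0.0288 0.059 ] zang 93.61 F [29.2  8.1 14.5] open 0.0165
turn [0.1 0.1 1.2]
shift after turn [ 4.   6.1 -1.3]
shift now [ 3.8  6.1 -1.3]
```

View pics/w15.png

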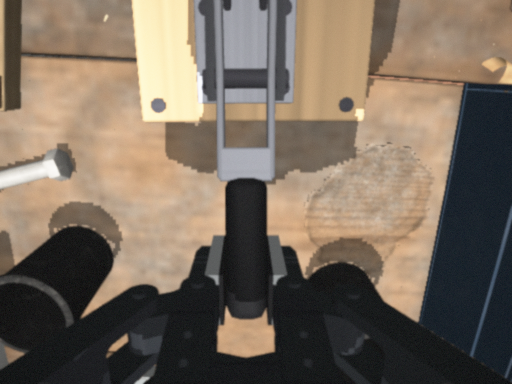

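View pics/s15.png

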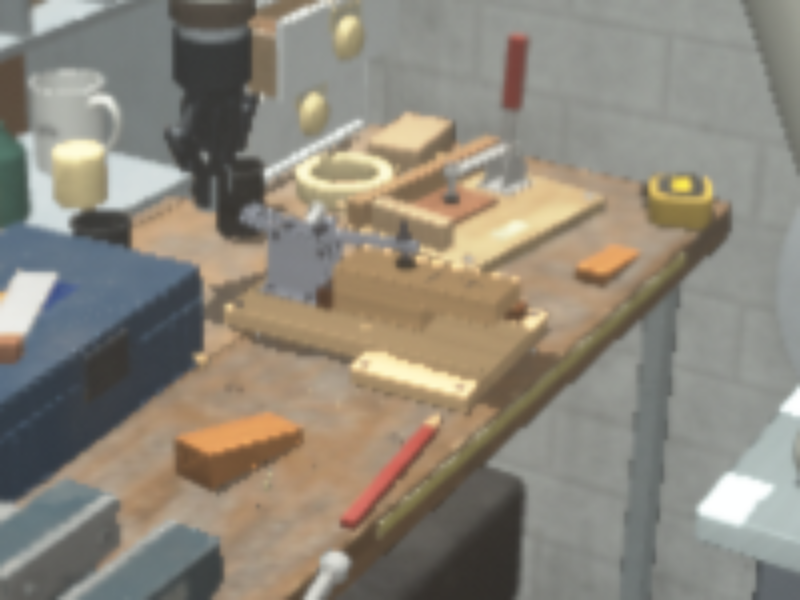

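>>> carry_out --pt "0 0 0 3 -2 0 0" --pt "0 0 0 4 -1 0 0" --pt "0 0 0 2 0 0 0" --pt "0 0 0 0 0 0 0"

```text
time: 21.02
ee_pos: [0.6985, 0.0289, 0.0493]
tcp_rot: [-83.6, 89.1, 10.0]
wrist_force: [19.7, 7.4, 15.6]
opening: 0.0168
```

```bash
python3 - <<'E'
from h import *
go(jig(219.5,0,55),93.53)
E
```

```text
t 21.02 q [ 2.3 24.4 15.7 80.4  0.1 -1.3] pos [0.6985 0.0289 0.0493] zang 93.59 F [19.7  7.4 15.6] open 0.0168
turn [0.1 0.1 0.9]
shift after turn [-5.7  6.8 -1.4]
shift now [-5.8  6.7 -1.3]
```

>>> carry_out --pt "0 0 0 0 0 0 60" --pt "0 0 0 0 0 0 60" --pt "0 0 0 -15 0 0 60" --pt "0 0 0 -35 2 0 60" --pt "0 0 0 -20 4 0 30" --pt "0 0 0 -5 4 0 0" --pt "0 0 0 0 0 0 0"

```text
time: 21.9
ee_pos: [0.6818, 0.0265, 0.1184]
tcp_rot: [96.9, 90.0, -169.6]
wrist_force: [0.4, 0.6, -0.1]
opening: -0.0001
```

```bash
python3 - <<'E'
from h import *
go(jig(222,0,82),93.53)
o=sensors.get_obs();C=cam('wrist',o)
for th in (0,.05,.1,.2):
    print(th,proj(C,[jig(145+r*np.cos(th)-8*np.sin(th),s*9,74+r*np.sin(th)+8*np.cos(th)) for r,s in ((43,1),(107,-1),(107,1))]).round(0).tolist())
im=vision.camera('wrist');cv2.imwrite('pics/w16.png',im[:,:,::-1])
im=vision.camera('scene');cv2.imwrite('pics/s16.png',cv2.resize(im[160:230,220:320,::-1],None,fx=8,fy=8,interpolation=cv2.INTER_CUBIC))
C=cam('scene');
for th in (0,.05,.1,.2): print([(8*(p-[220,160])).round().tolist() for p in proj(C,[jig(145+107*np.cos(th),0,74+107*np.sin(th)),jig(145,0,74)])])
E
```

```text
t 21.9 q [ 2.2 22.8 21.2 88.4 -0.  -1.3] pos [0.6818 0.0265 0.1184] zang 93.52 F [ 0.4  0.6 -0.1] open -0.0001
turn [-0. -0. -0.]
shift after turn [ 36.4 -12.5   0. ]
shift now [ 36.4 -12.6   0. ]
0 [[261.0, 178.0], [233.0, 268.0], [259.0, 268.0]]
0.05 [[261.0, 178.0], [233.0, 271.0], [260.0, 271.0]]
0.1 [[261.0, 178.0], [232.0, 275.0], [260.0, 275.0]]
0.2 [[261.0, 178.0], [232.0, 280.0], [261.0, 280.0]]
[[54.0, 175.0], [248.0, 218.0]]
[[54.0, 164.0], [248.0, 218.0]]
[[54.0, 154.0], [248.0, 218.0]]
[[56.0, 134.0], [248.0, 218.0]]
```

View pics/w16.png

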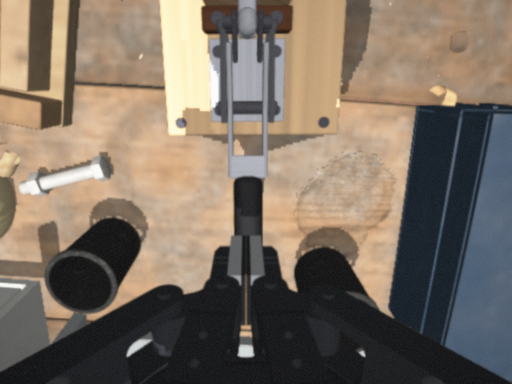

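View pics/s16.png

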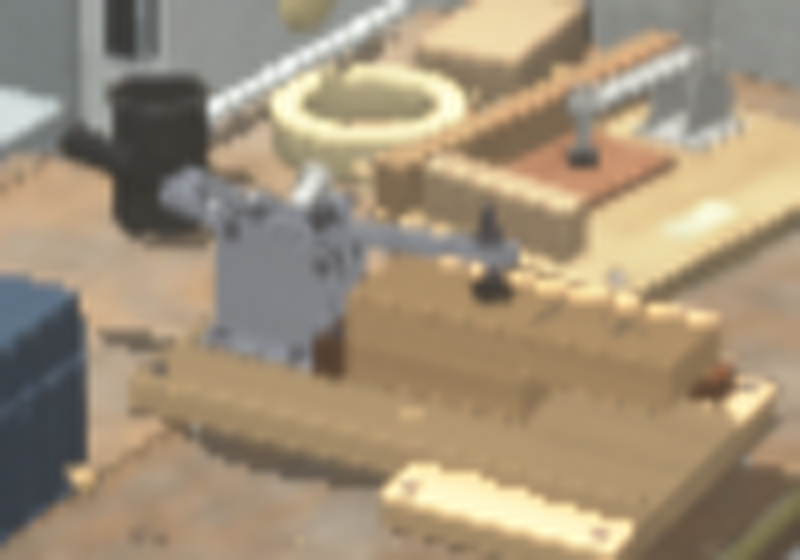

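>>> carry_out --pt "0 0 0 0 -18 0 0" --pt "0 0 0 10 0 0 0" --pt "0 0 0 8 0 0 0" --pt "0 0 0 6 0 0 0" --pt "0 0 0 5 0 0 0" --pt "0 0 0 5 0 0 0" --pt "0 0 0 4 0 0 0" --pt "0 0 0 0 0 0 0"

```text
time: 23.0
ee_pos: [0.6999, 0.0277, 0.0804]
tcp_rot: [85.1, 90.0, 178.6]
wrist_force: [-0.6, 0.4, -0.7]
opening: -0.0003
```

```bash
python3 - <<'E'
from h import *
go(jig(228,0,80),93.53)
im=vision.camera('scene');cv2.imwrite('pics/s17.png',cv2.resize(im[160:230,220:320,::-1],None,fx=8,fy=8,interpolation=cv2.INTER_CUBIC))
E
```

```text
t 23.0 q [ 2.3 25.5 20.6 85.1  0.  -1.3] pos [0.6999 0.0277 0.0804] zang 93.52 F [-0.6  0.4 -0.7] open -0.0003
turn [-0.  0. -0.]
shift after turn [ 0.4 -0.4 -0.1]
shift now [ 0.4 -0.4 -0.1]
```

View pics/s17.png

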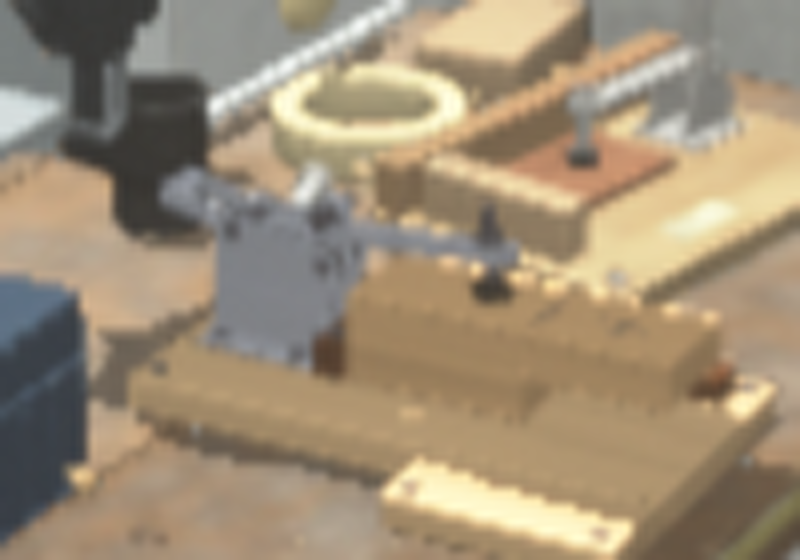

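>>> carry_out --pt "0 0 0 2 0 0 0" --pt "0 0 0 2 0 0 0" --pt "0 0 0 2 0 0 0" --pt "0 0 0 0 0 0 0"

```text
time: 23.55
ee_pos: [0.7009, 0.0277, 0.0755]
tcp_rot: [-90.4, 89.9, 3.1]
wrist_force: [2.1, -0.1, 5.2]
opening: 0.0003
```

```bash
python3 - <<'E'
from h import *
state()
E
```

```text
t 23.55 q [ 2.3 25.4 20.  84.4  0.  -1.3] pos [0.7009 0.0277 0.0755] zang 93.52 F [ 2.1 -0.1  5.2] open 0.0003
```

>>> carry_out --pt "0 0 0 2 0 0 0" --pt "0 0 0 2 0 0 0" --pt "0 0 0 2 0 0 0" --pt "0 0 0 0 0 0 0"

```text
time: 24.05
ee_pos: [0.701, 0.0277, 0.0696]
tcp_rot: [-90.4, 89.9, 3.1]
wrist_force: [3.2, 0.8, 5.4]
opening: 0.0004
```

```bash
python3 - <<'E'
from h import *
state()
E
```

```text
t 24.05 q [ 2.3 25.5 19.4 83.8  0.  -1.3] pos [0.701  0.0277 0.0696] zang 93.52 F [3.2 0.8 5.4] open 0.0004
```

```bash
python3 - <<'E'
from h import *
im=vision.camera('wrist');cv2.imwrite('pics/w18.png',im[:,:,::-1])
im=vision.camera('scene');cv2.imwrite('pics/s18.png',cv2.resize(im[130:230,210:320,::-1],None,fx=7,fy=6,interpolation=cv2.INTER_CUBIC))
E
```

```text
(no output)
```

View pics/w18.png

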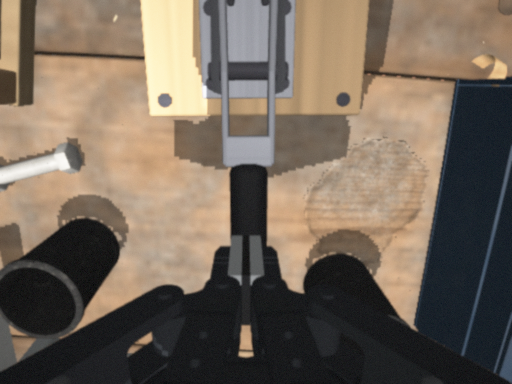

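View pics/s18.png

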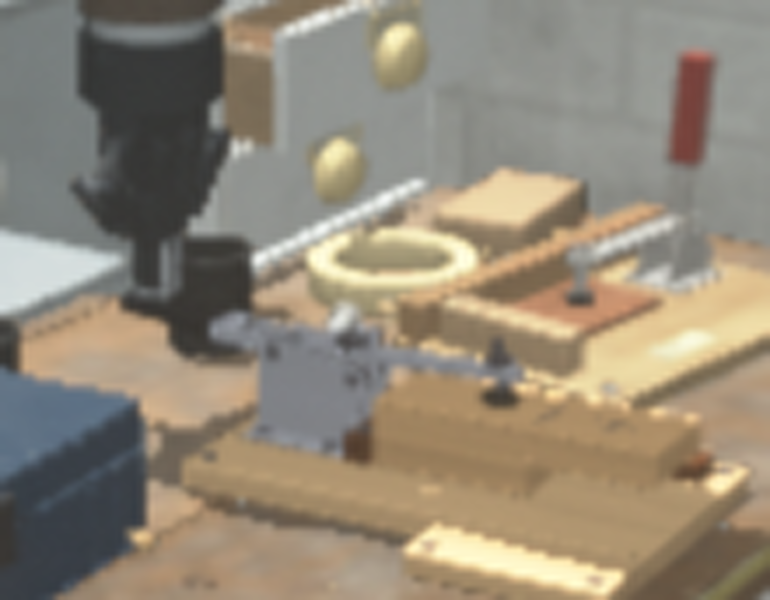

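```bash
python3 - <<'E'
from h import *
o,M=state();C=cam('wrist',o)
for th in (-.1,0,.05,.1,.2):
    print(th,proj(C,[jig(145+r*np.cos(th)-8*np.sin(th),0,74+r*np.sin(th)+8*np.cos(th)) for r in (43,)]).round(0).tolist())
C=cam('scene');S=np.array([7,6])
for th in (-.1,0,.05,.1,.2): print([(S*(p-[210,130])).round().tolist() for p in proj(C,[jig(145+107*np.cos(th),0,74+107*np.sin(th)),jig(145+43*np.cos(th),0,74+43*np.sin(th)),jig(145,9,74)])])
print([(S*(p-[210,130])).round().tolist() for p in proj(C,[jig(-80,-29,30),jig(170,72,18),jig(15,117,18),jig(-95,117,18),o['ee_pos']*0+jig(20,0,62),o['ee_pos']])])
E
```

```text
t 24.15 q [ 2.3 25.5 19.4 83.8  0.  -1.3] pos [0.7009 0.0277 0.0696] zang 93.52 F [3.8 0.3 5.3] open 0.0002
-0.1 [[246.0, 165.0]]
0 [[246.0, 166.0]]
0.05 [[246.0, 166.0]]
0.1 [[246.0, 166.0]]
0.2 [[246.0, 165.0]]
[[119.0, 327.0], [218.0, 337.0], [278.0, 349.0]]
[[117.0, 311.0], [217.0, 330.0], [278.0, 349.0]]
[[117.0, 303.0], [218.0, 327.0], [278.0, 349.0]]
[[118.0, 296.0], [218.0, 324.0], [278.0, 349.0]]
[[119.0, 281.0], [219.0, 318.0], [278.0, 349.0]]
[[696.0, 468.0], [177.0, 461.0], [397.0, 549.0], [601.0, 594.0], [497.0, 402.0], [153.0, 324.0]]
```

>>> carry_out --pt "0 0 0 2 0 0 0" --pt "0 0 0 2 0 0 0" --pt "0 0 0 2 0 0 0" --pt "0 0 0 2 0 0 0" --pt "0 0 0 0 0 0 0"

```text
time: 24.78
ee_pos: [0.6994, 0.0276, 0.0606]
tcp_rot: [89.7, 89.9, -176.8]
wrist_force: [-2.0, -0.8, 4.6]
opening: 0.0001
```

```bash
python3 - <<'E'
from h import *
state()
E
```

```text
t 24.77 q [ 2.3 25.6 18.5 83.  -0.  -1.3] pos [0.6994 0.0276 0.0606] zang 93.52 F [-2.  -0.8  4.6] open 0.0001
```

>>> carry_out --pt "0 0 0 2 0 0 0" --pt "0 0 0 2 0 0 0" --pt "0 0 0 1 0 0 0" --pt "0 0 0 0 0 0 0"

```text
time: 25.28
ee_pos: [0.6996, 0.0277, 0.0599]
tcp_rot: [-91.6, 89.9, 1.9]
wrist_force: [-12.0, -0.9, 27.2]
opening: -0.0001
```

```bash
python3 - <<'E'
from h import *
o,M=state()
im=vision.camera('scene');cv2.imwrite('pics/s19.png',cv2.resize(im[130:230,210:320,::-1],None,fx=7,fy=6,interpolation=cv2.INTER_CUBIC))
im=vision.camera('wrist');cv2.imwrite('pics/w19.png',im[:,:,::-1])
E
```

```text
t 25.27 q [ 2.3 25.4 18.2 82.7 -0.  -1.3] pos [0.6996 0.0277 0.0599] zang 93.52 F [-12.   -0.9  27.2] open -0.0001
```

View pics/s19.png

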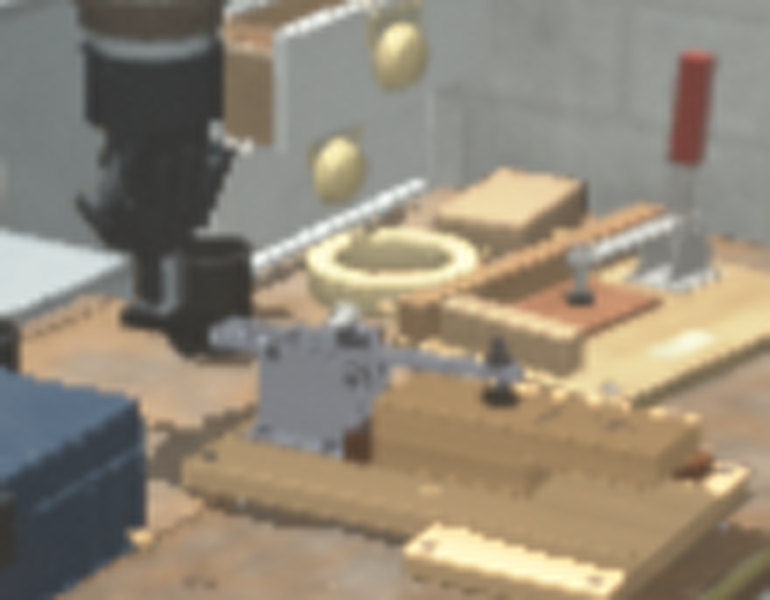

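View pics/w19.png

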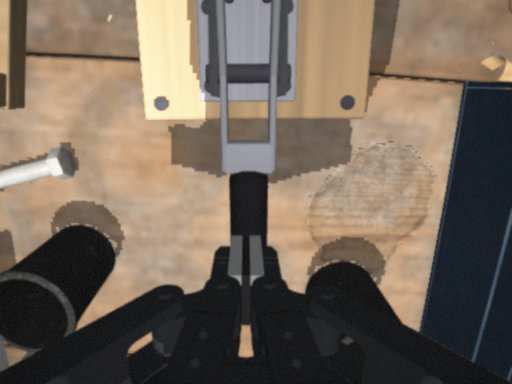

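>>> carry_out --pt "0 0 0 -10 0 0 0" --pt "0 0 0 -30 0 0 0" --pt "0 0 0 -50 0 0 20" --pt "0 0 0 -50 0 0 60" --pt "0 0 0 -25 0 0 100"

```text
time: 26.0
ee_pos: [0.7003, 0.0277, 0.2233]
tcp_rot: [-91.3, 89.9, 2.2]
wrist_force: [-0.2, -0.5, 0.2]
opening: 0.0527
```

```bash
cat >> h.py <<'E'
WT=np.array([0.4878,0.2818]);WY=-9.5
def wed(x,y,z):
    a=np.radians(WY);c,s=np.cos(a),np.sin(a)
    return np.array([WT[0]+(c*x-s*y)/1e3,WT[1]+(s*x+c*y)/1e3,z/1e3])
E
python3 - <<'E'
from h import *
im=vision.camera('scene');cv2.imwrite('pics/s20.png',cv2.resize(im[130:230,210:320,::-1],None,fx=7,fy=6,interpolation=cv2.INTER_CUBIC))
go(wed(0,28,150),180-9.5)
go(wed(0,28,150),-9.5)
E
```

```text
t 26.05 q [  2.3  28.5  40.9 102.2   0.   -1.3] pos [0.7006 0.0277 0.2257] zang 93.52 F [ 0.1 -0.1  2.8] open 0.0603
turn [-77.   -0.2   0.2]
shift after turn [  75.7 -243.5  251.8]
shift now [ 74.8 190.8 294. ]
t 26.05 q [  2.3  28.5  40.9 102.2   0.   -1.3] pos [0.7006 0.0277 0.2257] zang 93.52 F [ 0.1 -0.1  2.8] open 0.0603
turn [103.    0.2   0.2]
shift after turn [  75.7  243.5 -251.8]
shift now [ 74.8 190.8 294. ]
```

View pics/s20.png

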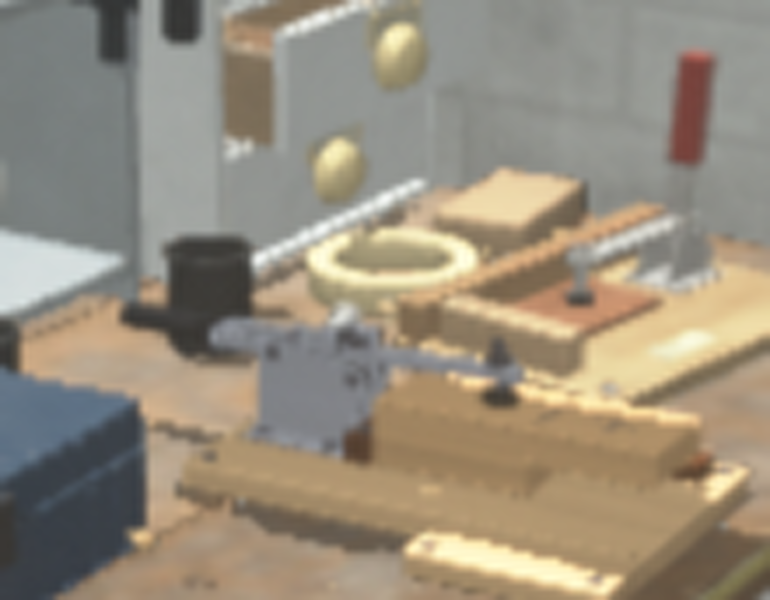

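>>> carry_out --pt "-9.6 0 0 0 0 0 65" --pt "-9.6 0 0 0 0 0 65" --pt "-9.6 0 0 0 0 0 65" --pt "-9.6 0 0 0 0 0 65" --pt "-9.6 0 0 0 0 0 65" --pt "-9.6 0 0 0 0 0 65" --pt "-9.6 0 0 0 0 0 65" --pt "-9.8 0 0 0 0 0 65" --pt "0 0 0 0 -20 20 65" --pt "0 0 0 0 -30 32 65" --pt "0 0 0 0 -38 40 65" --pt "0 0 0 0 -38 40 65"

```text
time: 27.55
ee_pos: [0.5892, 0.1746, 0.2192]
tcp_rot: [23.0, 89.9, -166.5]
wrist_force: [0.1, 0.8, -0.1]
opening: 0.0552
```

>>> carry_out --pt "0 0 0 0 -38 40 65" --pt "0 0 0 10 -36 36 65" --pt "0 0 0 20 -26 26 65" --pt "0 0 0 20 -15 15 65" --pt "0 0 0 15 0 0 65" --pt "0 0 0 0 0 0 65"

```text
time: 28.3
ee_pos: [0.4938, 0.3055, 0.1539]
tcp_rot: [46.3, 89.8, -143.2]
wrist_force: [-0.4, -0.0, 0.4]
opening: 0.0557
```

```bash
python3 - <<'E'
from h import *
go(wed(0,28,80),170.5)
o=sensors.get_obs();C=cam('wrist',o)
im=vision.camera('wrist');cv2.imwrite('pics/w21.png',im[:,:,::-1])
print(proj(C,[wed(-20,-52.5,13),wed(20,-52.5,13),wed(20,52.5,34),wed(-20,52.5,34),wed(0,28,29)]).round(0).tolist())
E
```

```text
t 28.3 q [ 31.8   8.6   7.8  89.4  -0.  -48.8] pos [0.4938 0.3055 0.1539] zang 170.51 F [-0.4 -0.   0.4] open 0.0557
turn [ 0.   0.1 -0.1]
shift after turn [73.9 -3.6  2. ]
shift now [73.9 -3.8  1.8]
[[270.0, 85.0], [224.0, 85.0], [225.0, 206.0], [269.0, 206.0], [247.0, 179.0]]
```

View pics/w21.png

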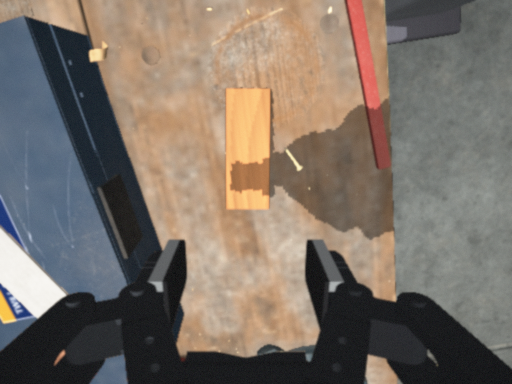

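>>> carry_out --pt "0 0 0 30 -3 1.5 65" --pt "0 0 0 45 -3 1.5 65" --pt "0 0 0 35 0 0 65" --pt "0 0 0 20 0 0 65" --pt "0 0 0 5 0 0 65" --pt "0 0 0 0 0 0 65"

```text
time: 29.1
ee_pos: [0.493, 0.3126, 0.0216]
tcp_rot: [-140.2, 89.9, 30.3]
wrist_force: [0.5, -0.5, 0.5]
opening: 0.0557
```

```bash
python3 - <<'E'
from h import *
state()
im=vision.camera('wrist');cv2.imwrite('pics/w22.png',im[:,:,::-1])
im=vision.camera('scene');cv2.imwrite('pics/s22.png',cv2.resize(im[170:270,200:300,::-1],None,fx=6,fy=6,interpolation=cv2.INTER_CUBIC))
E
```

```text
t 29.1 q [ 32.4  10.   -5.2  74.7  -0.  -48.1] pos [0.493  0.3126 0.0216] zang 170.48 F [ 0.5 -0.5  0.5] open 0.0557
```

View pics/w22.png

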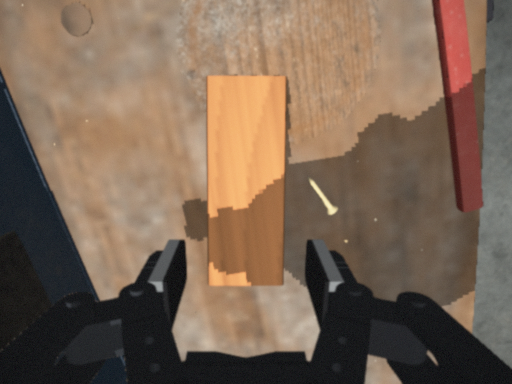

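View pics/s22.png

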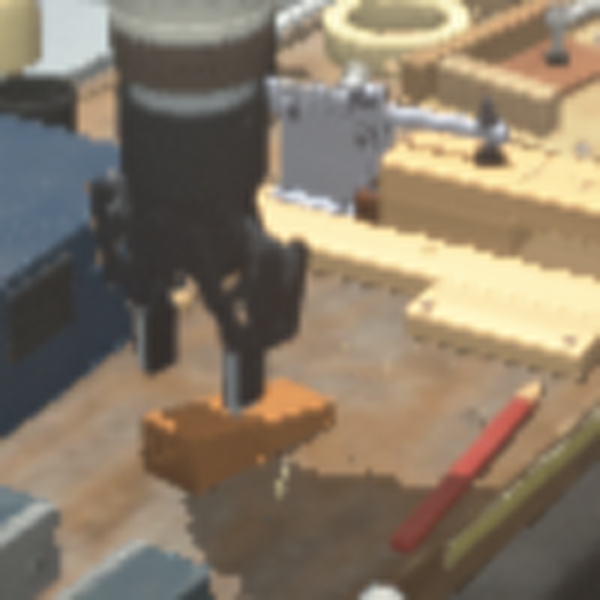

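```bash
python3 - <<'E'
from h import *
o,M=state();C=cam('scene')
for s in (-1,1):
  for z in (0,10,20,30):
    P=[o['ee_pos']+M@(np.array([-z,dy,s*d])/1e3) for d in (28,) for dy in (-11,11)]
    print(s,z,[(6*(p-[200,170])).round().tolist() for p in proj(C,P)])
E
```

```text
t 29.2 q [ 32.4  10.   -5.2  74.7  -0.  -48.1] pos [0.4931 0.313  0.0222] zang 170.5 F [-0.3 -0.3  0.2] open 0.0554
-1 0 [[144.0, 420.0], [174.0, 405.0]]
-1 10 [[144.0, 404.0], [174.0, 389.0]]
-1 20 [[143.0, 387.0], [173.0, 372.0]]
-1 30 [[142.0, 371.0], [173.0, 356.0]]
1 0 [[220.0, 457.0], [249.0, 442.0]]
1 10 [[219.0, 441.0], [249.0, 425.0]]
1 20 [[219.0, 424.0], [249.0, 408.0]]
1 30 [[218.0, 407.0], [248.0, 391.0]]
```

>>> carry_out --pt "0 0 0 10 0 0 65" --pt "0 0 0 10 0 0 65" --pt "0 0 0 4 0 0 65" --pt "0 0 0 0 0 0 65"

```text
time: 29.7
ee_pos: [0.4919, 0.3126, -0.0039]
tcp_rot: [44.6, 89.9, -144.9]
wrist_force: [-0.6, 0.3, -0.0]
opening: 0.0555
```

```bash
python3 - <<'E'
from h import *
state()
im=vision.camera('scene');cv2.imwrite('pics/s23.png',cv2.resize(im[170:270,200:300,::-1],None,fx=6,fy=6,interpolation=cv2.INTER_CUBIC))
E
```

```text
t 29.7 q [ 32.4  10.8  -7.2  72.1  -0.  -48.1] pos [ 0.4919  0.3126 -0.0039] zang 170.52 F [-0.6  0.3 -0. ] open 0.0555
```

View pics/s23.png

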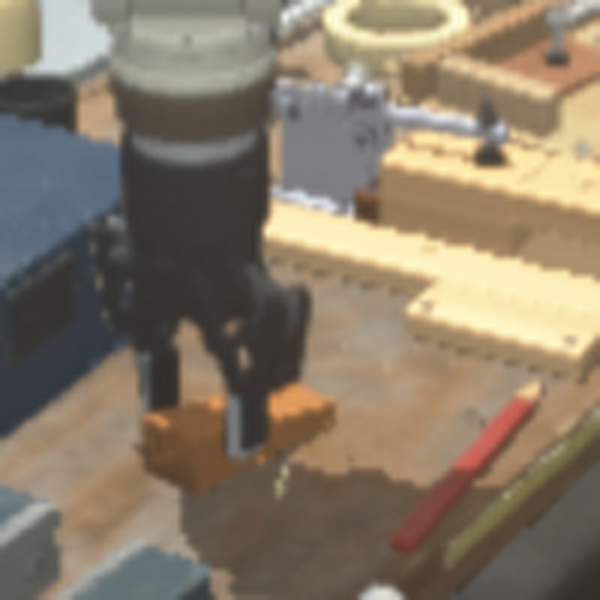

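>>> carry_out --pt "0 0 0 8 0 0 65" --pt "0 0 0 0 0 0 65" --pt "0 0 0 0 0 0 20" --pt "0 0 0 0 0 0 20" --pt "0 0 0 0 0 0 20" --squeeze 60

```text
time: 30.38
ee_pos: [0.4924, 0.3129, -0.011]
tcp_rot: [-138.6, 90.0, 31.9]
wrist_force: [-0.1, 0.6, 2.1]
opening: 0.0386
```

```bash
python3 - <<'E'
from h import *
o,M=state();C=cam('wrist',o)
im=vision.camera('wrist');cv2.imwrite('pics/w24.png',im[:,:,::-1])
E
```

```text
t 30.38 q [ 32.4  11.   -7.7  71.2  -0.  -48.1] pos [ 0.4924  0.3129 -0.011 ] zang 170.52 F [-0.1  0.6  2.1] open 0.0386
```

View pics/w24.png

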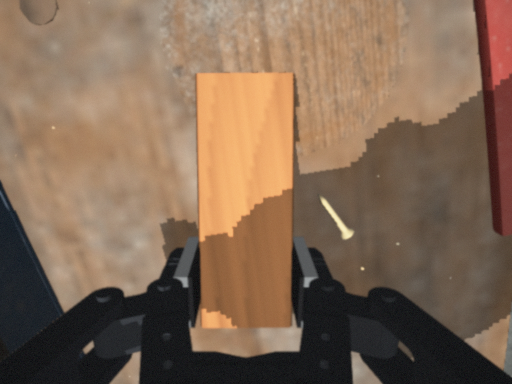

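```bash
python3 - <<'E'
from h import *
o,M=state();C=cam('wrist',o)
L=lambda px,z:((ray(C,px,z)-o['ee_pos'])@M*1e3).round(1)
print(L([(197,72),(294,72)],.013),L([(201,328),(291,328)],.034))
E
```

```text
t 30.43 q [ 32.4  11.   -7.7  71.2   0.  -48.1] pos [ 0.4924  0.3129 -0.011 ] zang 170.52 F [-0.5  1.   3.6] open 0.0389
[[-24.   82.  -18.9]
 [-24.   82.   20. ]] [[-45.  -24.2 -19. ]
 [-45.  -24.2  20.4]]
```

>>> carry_out --pt "0 0 0 -10 0 0 20" --pt "0 0 0 -30 0 0 20" --pt "0 0 0 -30 0 0 20" --pt "0 0 0 -10 0 0 20" --pt "0 0 0 0 0 0 20"

```text
time: 31.05
ee_pos: [0.4924, 0.3129, 0.0689]
tcp_rot: [-136.2, 90.0, 34.3]
wrist_force: [0.5, 0.8, -2.6]
opening: 0.0385
```

```bash
python3 - <<'E'
from h import *
o,M=state()
im=vision.camera('wrist');cv2.imwrite('pics/w25.png',im[:,:,::-1])
im=vision.camera('scene');cv2.imwrite('pics/s25.png',cv2.resize(im[150:250,200:320,::-1],None,fx=6,fy=6,interpolation=cv2.INTER_CUBIC))
E
```

```text
t 31.05 q [ 32.4   9.   -1.   79.9   0.  -48.1] pos [0.4924 0.3129 0.0689] zang 170.52 F [ 0.5  0.8 -2.6] open 0.0385
```

View pics/w25.png

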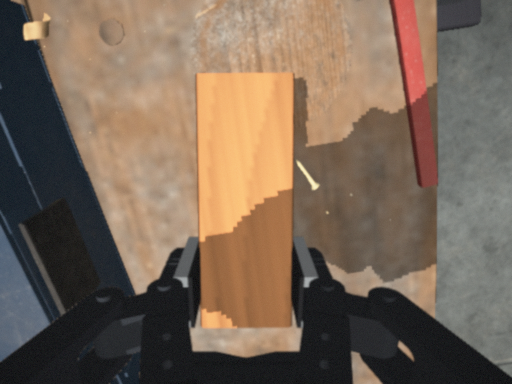

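View pics/s25.png

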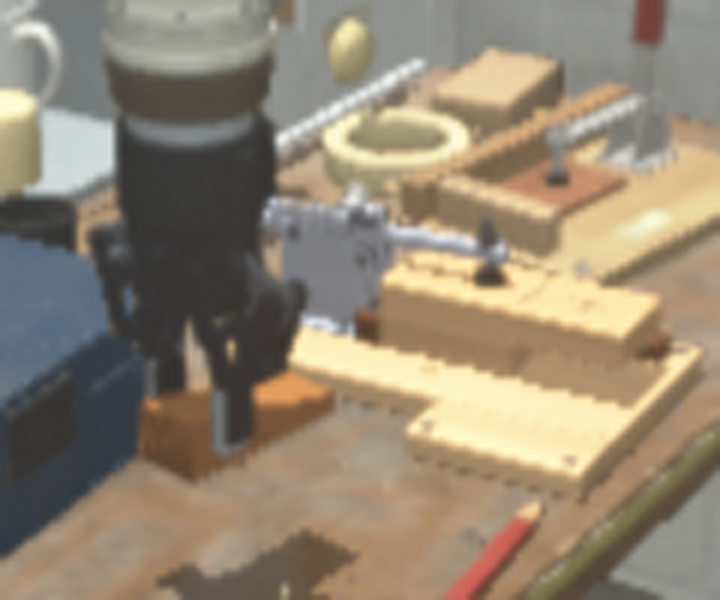

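```bash
python3 - <<'E'
from h import *
go(jig(-44.5,130,45),183.53)
E
```

```text
t 31.15 q [ 32.4   9.1  -1.1  79.9  -0.  -48.1] pos [0.4917 0.3125 0.0674] zang 170.52 F [ 0.1 -0.2 -0.9] open 0.0387
turn [-13.    0.1  -0.1]
shift after turn [ 22.4 167.2  81.9]
shift now [ 22.7 181.3  42.1]
```

>>> carry_out --pt "-6.5 0 0 0 0 0 20" --pt "-6.5 0 0 0 0 0 20" --pt "0 0 0 0 20 10 20" --pt "0 0 0 0 35 17 20" --pt "0 0 0 0 40 20 20" --pt "0 0 0 0 35 17 20" --pt "0 0 0 10 25 12 20" --pt "0 0 0 10 12 6 20" --pt "0 0 0 2 0 0 20" --pt "0 0 0 0 0 0 20"

```text
time: 32.4
ee_pos: [0.4208, 0.1417, 0.0464]
tcp_rot: [-22.5, 90.0, 161.0]
wrist_force: [-1.3, -0.5, -1.4]
opening: 0.039
```

```bash
python3 - <<'E'
from h import *
go(jig(-44.5,127,10),183.53)
o=sensors.get_obs();C=cam('wrist',o)
im=vision.camera('wrist');cv2.imwrite('pics/w26.png',im[:,:,::-1])
print(proj(C,[jig(-80,29,62),jig(-10,29,62),jig(-95,117,18),jig(15,117,18),jig(-45,29,39)]).round(0).tolist())
E
```

```text
t 32.4 q [ 18.6  -9.6 -22.1  77.5   0.  -74.9] pos [0.4208 0.1417 0.0464] zang -176.46 F [-1.3 -0.5 -1.4] open 0.039
turn [0. 0. 0.]
shift after turn [36.4  4.   0.6]
shift now [36.4  4.   0.6]
[[332.0, 22.0], [161.0, 22.0], [328.0, 193.0], [148.0, 193.0], [246.0, 30.0]]
```

View pics/w26.png

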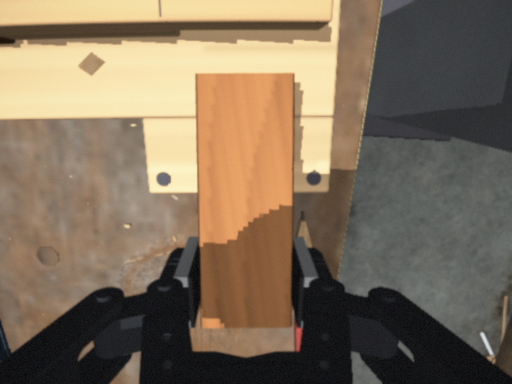

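>>> carry_out --pt "0 0 0 15 2 0.5 20" --pt "0 0 0 13 1 0 20" --pt "0 0 0 6 0 0 20" --pt "0 0 0 3 0 0 20" --pt "0 0 0 1 0 0 20" --pt "0 0 0 0 0 0 20"

```text
time: 33.2
ee_pos: [0.4204, 0.1381, 0.0089]
tcp_rot: [-168.2, 90.0, 15.3]
wrist_force: [-0.3, -0.5, -0.5]
opening: 0.0385
```

```bash
python3 - <<'E'
from h import *
go(jig(-44.5,127,7),183.53)
E
```

```text
t 33.2 q [ 18.2  -8.9 -25.7  73.2  -0.  -75.3] pos [0.4204 0.1381 0.0089] zang -176.48 F [-0.3 -0.5 -0.5] open 0.0385
turn [-0. -0.  0.]
shift after turn [1.9 0.5 0. ]
shift now [1.9 0.5 0. ]
```

>>> carry_out --pt "0 0 0 1.5 3 0 20" --pt "0 0 0 0.5 6 0 20" --pt "0 0 0 0 8 0 20" --pt "0 0 0 0 8 0 20" --pt "0 0 0 0 8 0 20" --pt "0 0 0 0 5 0 20" --pt "0 0 0 0 0 0 20"

```text
time: 34.08
ee_pos: [0.4228, 0.0993, 0.007]
tcp_rot: [113.0, 89.9, -63.5]
wrist_force: [-0.3, -3.7, 6.0]
opening: 0.0384
```

```bash
python3 - <<'E'
from h import *
go(jig(-44.5,71,7),183.53)
im=vision.camera('wrist');cv2.imwrite('pics/w27.png',im[:,:,::-1])
E
```

```text
t 34.08 q [ 13.3 -10.  -26.8  73.1  -0.1 -80.2] pos [0.4228 0.0993 0.007 ] zang -176.53 F [-0.3 -3.7  6. ] open 0.0384
turn [-0.1 -0.  -0.1]
shift after turn [-0.  17.6  0. ]
shift now [-0.  17.6 -0. ]
```

View pics/w27.png

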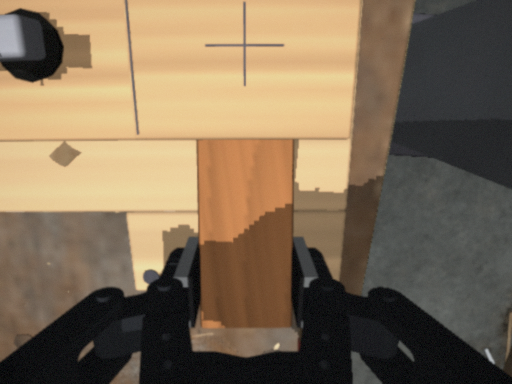

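>>> carry_out --pt "0 0 0 0 5 0 20" --pt "0 0 0 0 5 0 20" --pt "0 0 0 0 3 0 20" --pt "0 0 0 0 2 0 20" --pt "0 0 0 0 1 0 20" --pt "0 0 0 0 0 0 20"

```text
time: 34.88
ee_pos: [0.4238, 0.0844, 0.007]
tcp_rot: [-132.0, 89.9, 51.6]
wrist_force: [-1.2, 2.1, 5.4]
opening: 0.0388
```

```bash
python3 - <<'E'
from h import *
go(jig(-44.5,71,7),183.53)
E
```

```text
t 34.88 q [ 11.2 -10.3 -27.1  73.1   0.  -82.3] pos [0.4238 0.0844 0.007 ] zang -176.46 F [-1.2  2.1  5.4] open 0.0388
turn [ 0. -0.  0.]
shift after turn [-0.   2.7  0.1]
shift now [-0.   2.7  0.1]
```

>>> carry_out --pt "0 0 0 0 1.5 0 20" --pt "0 0 0 0 1.5 0 20" --pt "0 0 0 0 1.5 0 20" --pt "0 0 0 0 0 0 20"

```text
time: 35.38
ee_pos: [0.424, 0.0805, 0.0069]
tcp_rot: [-102.4, 89.9, 81.1]
wrist_force: [-0.0, 5.9, 5.6]
opening: 0.0384
```

```bash
python3 - <<'E'
from h import *
go(jig(-44.5,71,7),183.53)
E
```

```text
t 35.38 q [ 10.7 -10.4 -27.2  73.1   0.1 -82.9] pos [0.424  0.0805 0.0069] zang -176.44 F [-0.   5.9  5.6] open 0.0384
turn [ 0.  -0.   0.1]
shift after turn [-0.1 -1.2  0. ]
shift now [-0.1 -1.2  0. ]
```

>>> carry_out --pt "0 0 0 0 1 0 20" --pt "0 0 0 0 1 0 20" --pt "0 0 0 0 1 0 20" --pt "0 0 0 0 0 0 20"

```text
time: 35.88
ee_pos: [0.4239, 0.0792, 0.0069]
tcp_rot: [-91.0, 89.7, 92.6]
wrist_force: [-2.7, 18.3, 5.3]
opening: 0.0389
```

```bash
python3 - <<'E'
from h import *
go(jig(-44.5,71,7),183.53)
E
```

```text
t 35.88 q [ 10.3 -10.4 -27.3  73.1   0.3 -83.3] pos [0.4239 0.0792 0.0069] zang -176.37 F [-2.7 18.3  5.3] open 0.0389
turn [ 0.1 -0.   0.3]
shift after turn [-0.1 -2.5 -0.1]
shift now [-0.  -2.5 -0.1]
```

>>> carry_out --pt "0 0 0 0 1 0 20" --pt "0 0 0 0 0 0 20" --pt "0 0 0 0 0 0 20"

```text
time: 36.25
ee_pos: [0.424, 0.0787, 0.007]
tcp_rot: [-90.7, 89.6, 93.0]
wrist_force: [-1.8, 20.6, 4.5]
opening: 0.0386
```

```bash
python3 - <<'E'
from h import *
go(jig(-44.5,71,7),183.53)
im=vision.camera('wrist');cv2.imwrite('pics/w28.png',im[:,:,::-1])
E
```

```text
t 36.25 q [ 10.2 -10.5 -27.3  73.1   0.4 -83.4] pos [0.424  0.0787 0.007 ] zang -176.34 F [-1.8 20.6  4.5] open 0.0386
turn [ 0.1 -0.   0.4]
shift after turn [-0.  -3.  -0.1]
shift now [-0.  -3.  -0.1]
```

>>> carry_out --pt "0 0 0 0 -1 0 40" --pt "0 0 0 0 0 0 65" --pt "0 0 0 0 0 0 65" --pt "0 0 0 0 0 0 65"

```text
time: 36.8
ee_pos: [0.4238, 0.0764, 0.0064]
tcp_rot: [38.0, 90.0, -138.5]
wrist_force: [0.1, -0.5, 0.4]
opening: 0.0556
```

```bash
python3 - <<'E'
from h import *
o,M=state()
im=vision.camera('wrist');cv2.imwrite('pics/w29.png',im[:,:,::-1])
E
```

```text
t 36.8 q [ 10.2 -10.4 -27.3  73.2  -0.  -83.3] pos [0.4238 0.0764 0.0064] zang -176.5 F [ 0.1 -0.5  0.4] open 0.0556
```

View pics/w28.png

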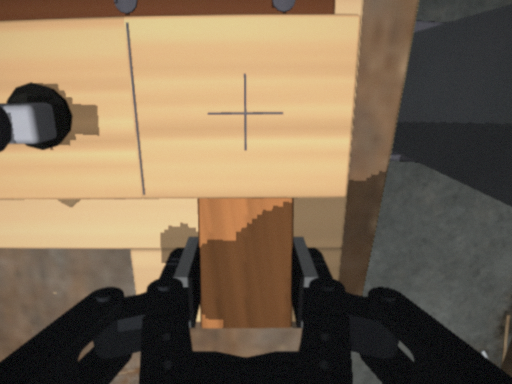

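View pics/w29.png

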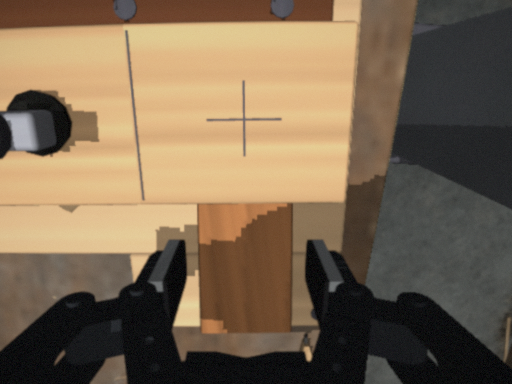

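>>> carry_out --pt "0 0 0 -15 0 0 65" --pt "0 0 0 -30 0 0 65" --pt "0 0 0 -20 -20 0 50" --pt "0 0 0 0 -35 0 0" --pt "0 0 0 0 -5 0 0" --pt "0 0 0 30 0 0 0" --pt "0 0 0 25 0 0 0" --pt "0 0 0 8 0 0 0" --pt "0 0 0 0 0 0 0"

```text
time: 37.98
ee_pos: [0.4203, 0.1363, 0.009]
tcp_rot: [25.4, 90.0, -151.1]
wrist_force: [0.1, 0.1, -0.0]
opening: -0.0003
```

```bash
python3 - <<'E'
from h import *
go(jig(-44.5,105,6),183.53)
im=vision.camera('wrist');cv2.imwrite('pics/w30.png',im[:,:,::-1])
im=vision.camera('scene');cv2.imwrite('pics/s30.png',cv2.resize(im[150:250,200:320,::-1],None,fx=6,fy=6,interpolation=cv2.INTER_CUBIC))
E
```

```text
t 37.98 q [ 18.   -8.9 -25.7  73.2  -0.  -75.5] pos [0.4203 0.1363 0.009 ] zang -176.49 F [ 0.1  0.1 -0. ] open -0.0003
turn [-0.  0. -0.]
shift after turn [ 3.  20.7 -0.2]
shift now [ 3.  20.7 -0.2]
```

View pics/w30.png

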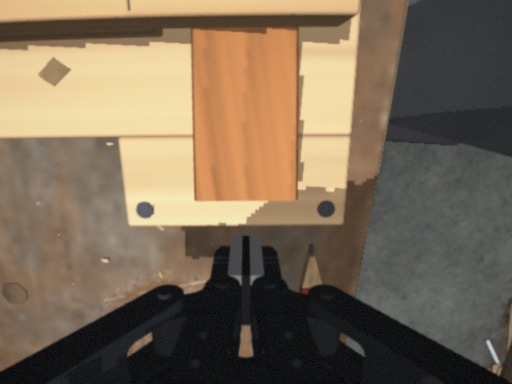

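View pics/s30.png

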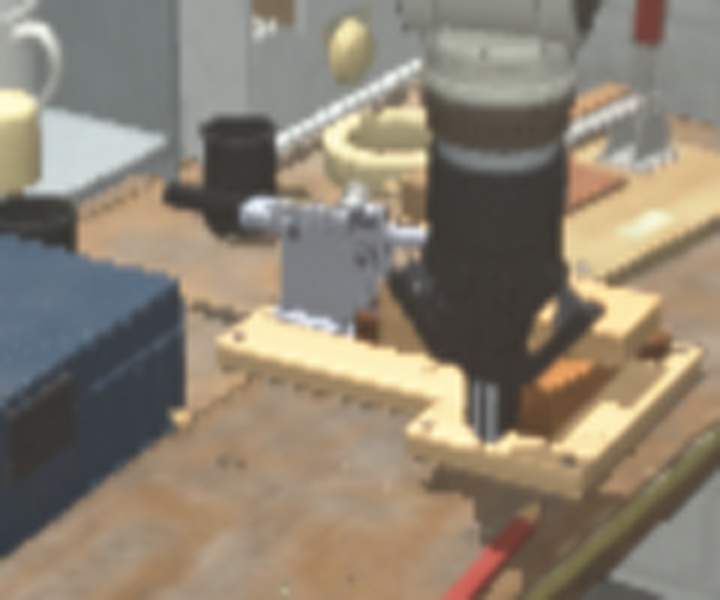

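>>> carry_out --pt "0 0 0 0 6 0 0" --pt "0 0 0 0 6 0 0" --pt "0 0 0 0 3 0 0" --pt "0 0 0 0 3 0 0" --pt "0 0 0 0 2 0 0" --pt "0 0 0 0 2 0 0" --pt "0 0 0 0 0 0 0"

```text
time: 38.95
ee_pos: [0.4217, 0.1145, 0.0087]
tcp_rot: [62.4, 90.0, -114.1]
wrist_force: [0.3, 0.7, 0.2]
opening: -0.0001
```

```bash
python3 - <<'E'
from h import *
go(jig(-44.5,105,6),183.53)
E
```

```text
t 38.95 q [ 15.2  -9.6 -26.4  73.3  -0.  -78.3] pos [0.4217 0.1145 0.0087] zang -176.49 F [0.3 0.7 0.2] open -0.0001
turn [-0.  0. -0.]
shift after turn [ 2.7 -1.1 -0.2]
shift now [ 2.7 -1.1 -0.2]
```

>>> carry_out --pt "0 0 0 0 1.5 0 0" --pt "0 0 0 0 1.5 0 0" --pt "0 0 0 0 1.5 0 0" --pt "0 0 0 0 0 0 0"

```text
time: 39.45
ee_pos: [0.4219, 0.1129, 0.0088]
tcp_rot: [-89.9, 89.6, 93.7]
wrist_force: [-0.8, 17.2, -1.4]
opening: -0.0001
```

```bash
python3 - <<'E'
from h import *
go(jig(-44.5,105,6),183.53)
E
```

```text
t 39.45 q [ 14.7  -9.7 -26.5  73.2   0.4 -78.9] pos [0.4219 0.1129 0.0088] zang -176.37 F [-0.8 17.2 -1.4] open -0.0001
turn [0.1 0.  0.4]
shift after turn [ 2.8 -2.8 -0.1]
shift now [ 2.8 -2.8 -0.1]
```

>>> carry_out --pt "0 0 0 0 1 0 0" --pt "0 0 0 0 0 0 0" --pt "0 0 0 0 -6 0 0" --pt "0 0 0 0 -15 0 0" --pt "0 0 0 -30 -10 0 0" --pt "0 0 0 -50 0 0 0" --pt "0 0 0 -40 0 0 0" --pt "0 0 0 -10 0 0 0"

```text
time: 40.45
ee_pos: [0.4212, 0.1409, 0.1413]
tcp_rot: [-168.5, 89.8, 15.0]
wrist_force: [0.5, 0.3, -0.2]
opening: 0.0003
```

```bash
python3 - <<'E'
from h import *
o,M=state();C=cam('wrist',o)
im=vision.camera('wrist');cv2.imwrite('pics/w31.png',im[:,:,::-1])
im=vision.camera('scene');cv2.imwrite('pics/s31.png',cv2.resize(im[130:230,210:320,::-1],None,fx=7,fy=6,interpolation=cv2.INTER_CUBIC))
im=vision.camera('top');cv2.imwrite('pics/t31.png',cv2.resize(im[150:265,210:340,::-1],None,fx=5,fy=5,interpolation=cv2.INTER_CUBIC))
print(proj(C,[jig(-80,29,62),jig(-10,29,62),jig(-80,-29,62),jig(-65,91.5,52),jig(-25,91.5,52)]).round(0).tolist())
E
```

```text
t 40.45 q [ 18.5 -10.6 -12.5  87.9  -0.  -75. ] pos [0.4212 0.1409 0.1413] zang -176.46 F [ 0.5  0.3 -0.2] open 0.0003
[[298.0, 48.0], [196.0, 48.0], [302.0, -48.0], [273.0, 137.0], [221.0, 137.0]]
```

View pics/w31.png

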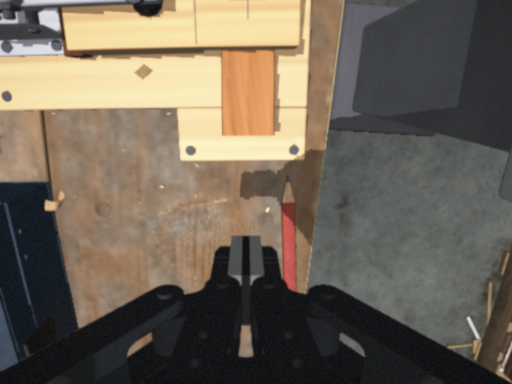

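View pics/s31.png

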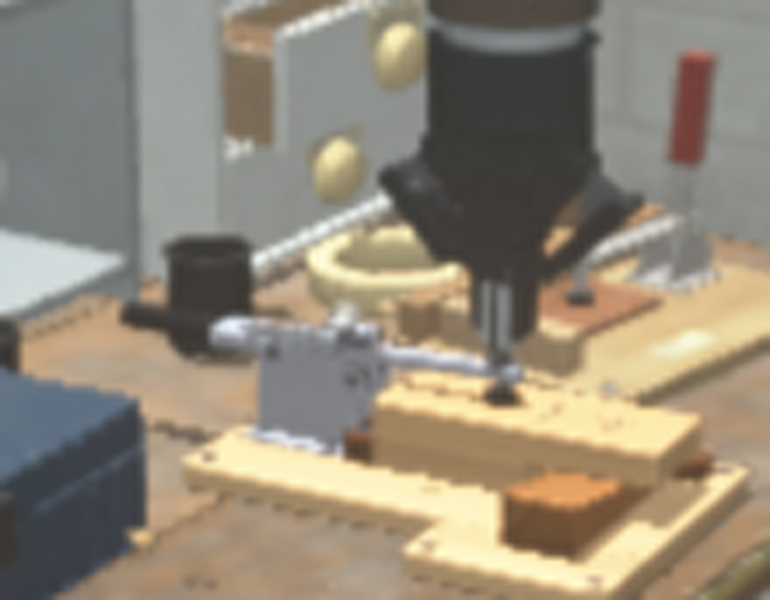

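View pics/t31.png

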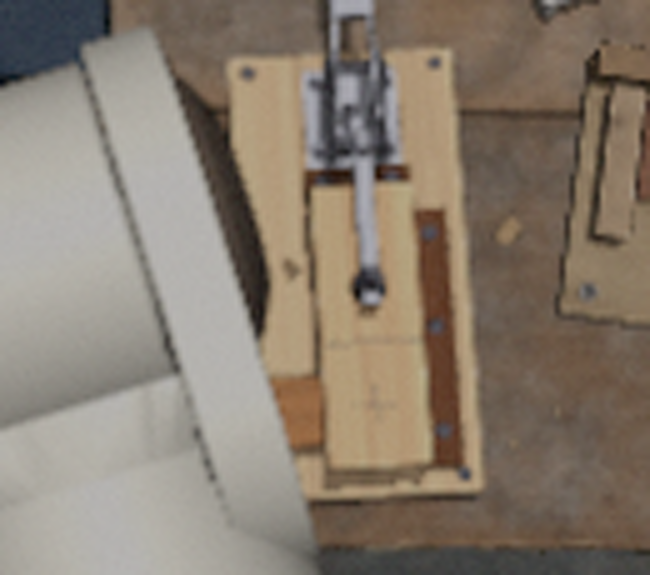

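```bash
python3 -c "
from workcell import job_done
print(job_done())"
```

```text
the job is handed in; nothing more can be done
None
```

The job is handed in at about 40.5 s of the 72 s allowed. The rail is clamped in the jig and the thick wedge is jammed under the lap; `job_done` gives no verdict.

- **Lever and rail:** I lifted the lever to about 1.2 rad. The rail went in snug against the fence and end stop: extra pushing force rose with no further motion. The camera then showed the corners within 1–2 pixels (about 2 mm) of where a seated rail should be.
- **Clamping:** The first press, with the lever pinched, did not lock it and it sprang back to about 0.2 rad. I pressed again from above with the closed fingers to a hard stop at 27 N. In the later pictures the lever stays level, at about 0 rad.
- **Wedge:** I slid the thick wedge in thin end first, driving it to 20.6 N while gripped. A check push of 17 N on the heel did not move it, and I finished with slightly more. Its thin end is an estimated 42 mm in, centred within about 1–2 mm, and straight as far as the pictures show.
- **At hand-in:** The gripper was clear, with wrist force near zero.

**Readings that disagreed:** The fingertips touched about 20 mm higher than the reported TCP implied, so I set the wedge grip height from the pictures. I could not measure the wedge's pressing force on the lap directly; I infer that it is tight from the push tests.

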